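# Nest the tool pots and pin the keeper bar

## Robot

A 6-joint arm with a two-finger parallel gripper is mounted at the origin on the work surface. World frame = base frame: x ahead of the robot, y to its left, z up, the work surface at z = 0. Lengths are in mm, angles in rad, forces in N, time in s.
With the tool pointing down it reaches from about 350 to 775 mm from the base axis. Payload 5.5 kg.
Tool frame: the origin (TCP) lies on the front face of the gripper's body, between the roots of the fingers; the fingertips stand 73 mm ahead of it and the grasp point (between the pads) lies bot.pinch_z ahead of it (bot.pinch_z is the distance from the TCP to the grasp point, in mm); z points along the fingers, y is the line along which they close (so a half turn about z gives the same grasp; the last joint's range is limited). The gripper opens to 85 mm and grips with 20 to 120 N. Pads are 22 mm wide; open, the fingers measure 114 mm over their backs; the gripper's body (76 mm by 85 mm) begins 54 mm behind the grasp point. The pads swing forward as they close: fully open they stand 13 mm farther back than shut.
Start: joints at [-0.14, 0.313, 0.046, 1.304, 0, 1.431], TCP at [575.034, -0.014, 303.923] pointing down, gripper open.
Joint ranges: [-2.76, 2.76], [-0.86, 1.69], [-1.03, 1.26], [-2.2, 2.34], [-1.47, 1.5], [-3.14, 3.14]. Speed limits (rad/s): [2.57, 2.57, 3.14, 3.14, 3.14, 3.14].

## Interface

Orientations are given as a unit quaternion [w, x, y, z].
In Python, from rig import bot gives the robot as it stands.
- The arm moves only by the shell command python3 -m jog 'ROWS' [FORCE]. ROWS is text: rows parted by semicolons, each of 5 numbers parted by spaces: the opening, from 0 (shut) to 1 (fully open), then the shift along the tool's x, y, z scaled (see below), then the turn about the tool's z scaled (see below). A call has 1 to 8 rows; each row shifts and turns the commanded pose from where the row before left it, along the tool's axes as they then stand; what a row does not reach is not made up. The controller multiplies each number of a shift by 5 cm and each number of a turn by pi/4 rad. A row lasts 1/10 s, in which the tool goes at most 50 mm and 8.59 degrees, less where a joint would pass 70% of its speed; a pose out of reach is approached as far as the arm can. A call with a number of a shift or a turn outside -1 to 1 is refused whole. A call with a gripper value outside its range is refused whole. The fingers move at their own pace and stop on an object; FORCE is the grip in N (left out, the last holds). Time passes only in rows, so rows that do not move let the fingers close. It gives the time, the measured TCP pose, the force, the opening and the grip force at its end, in the units of the state.
- bot.get_state(): the state, without advancing time (a new reading comes with each control period).
- bot.capture(name): name is "scene" or "side" or "wrist"; returns (picture, depth): 400x640x3 uint8, red, green, blue; 400x640 float32, mm along the optical axis (not along the pixel's ray), 0 where there is no reading.
- bot.get_calibration(name): a dict with "fx", "fy", "cx", "cy" (pixels), "R" (3x3) and "t" (3): a world point X has camera coordinates R X + t; the wrist camera has in their place "tool_from_camera" (4x4, takes a point from camera to tool coordinates, whose origin is the TCP and whose axes are the flange's). Camera axes: x right, y down, z forward; pixel columns grow to the right and rows downward; lengths in mm; the calibration is good to about 2 mm. A picture is of the moment at which its call begins: read the wrist's pose just before it. get_calibration takes no time and is no camera call.
- bot.job_done(): hands the job in; it is judged then, once.
The state is a dict: "time_s": time; "qpos": joint angles; "qd": joint speeds; "effort": joint torques, N m; "position": TCP position; "tcp_rot": TCP orientation; "wrist_force": force on the tool from outside, world axes, zero at the start; "moment": the same for the moment, N m; "width": opening from 0.0 (shut) to 1.0 (fully open); "grip_force": force on a finger pad.
Only numpy, scipy, OpenCV 4.12 (cv2) and the standard library are available. Lean on these libraries where they do the work, as an engineer would, in place of code of your own. Each camera call takes 0.05 s, during which the arm holds its last target. There are 200 camera calls.

## Task

Put the empty tool pots away: swing the yellow keeper bar clear, nest all the loose pots upright and fully down in size order, one inside the other, in the fixed aluminium pot of the rack. Then swing the bar fully home over them, and push the red-headed pin from its stand down through fork and bar until its head sits on the fork. Leave the other tools where they lie.

Things in the scene. Friction and masses are not known exactly. Their poses are not given: they have to be found in the camera images.
- rack: Fixed pot rack: grey plate 110 x 290 x 8 mm, on it a fixed aluminium pot, a steel pivot post at one end and a blue fork at the other. Origin: on the bench under the axis of the fixed pot. z up; +y points from the pot to the pivot post (105 mm away), -y to the fork hole (105 mm); the bar swings open towards +x.
- rack_cup (a point): Centre of the inner floor of the fixed aluminium pot, 18 mm above the bench. That pot is 82 mm across outside at the rim, 73 mm inside at the floor, 78 mm inside at the rim, rim 48 mm above the bench.
- rack_fork (a point): Centre of the mouth of the upper hole of the blue fork, on the top face, 158 mm above the bench. The fork has two level plates 36 mm (rack x) by 44 mm, 10 mm thick, their undersides 120 and 148 mm above the bench, each with a vertical through hole of 15 mm; a column carries them on the outer end.
- bar (a joint): Angle of the yellow keeper bar (rad) about its vertical pivot: 0 = closed against its stop, over the fixed pot, the 16 mm hole in its end in line with the fork's; grows as it swings towards rack +x, to 1.7. It stays where it is left. Above 1.1 a gripper has room over the pot. Bar: 20 mm wide, 134 to 144 mm above the bench, lug hole 210 mm from the pivot.
- bar_knob (a point): On the axis of the upright black round knob on top of the bar, 10 mm below the knob's top; knob 18 mm across, from 144 to 184 mm above the bench, 140 mm from the pivot axis. Turns with the bar.
- bar_pivot (a point): On the vertical pivot axis of the bar, at the bar's top face (144 mm above the bench).
- pin: Loose headed locking pin, upright in the pin stand at the start: steel shank 12 mm across and 52 mm long with a tapered tip, red cylindrical head 24 mm across and 24 mm tall. Origin: centre of the tip; z points up to the head (head from 52 to 76 mm). Seated in the fork, the head's underside lies on the fork's top face.
- pin_stand: Fixed wooden block 56 x 56 x 62 mm with a 15 mm hole in its top in which the pin hangs by its head. Origin: centre of its underside.
- pot1: Loose open round red pot, slightly tapered: 70 mm across outside at the rim, 65 mm at the foot, 45 mm tall, wall 2 mm, solid floor 10 mm thick. Origin: centre of its underside; z up to the mouth. May be absent. Fits in any wider pot with 2.5 mm or more all round, stands on its floor, and its rim then stands 15 mm or more above the wider one's.
- pot2: Loose open round blue pot, slightly tapered: 61 mm across outside at the rim, 56 mm at the foot, 50 mm tall, wall 2 mm, solid floor 10 mm thick. Origin: centre of its underside; z up to the mouth. May be absent. Fits in any wider pot with 2.5 mm or more all round, stands on its floor, and its rim then stands 15 mm or more above the wider one's.
- pot3: Loose open round yellow pot, slightly tapered: 52 mm across outside at the rim, 47 mm at the foot, 55 mm tall, wall 2 mm, solid floor 10 mm thick. Origin: centre of its underside; z up to the mouth. May be absent. Fits in any wider pot with 2.5 mm or more all round, stands on its floor, and its rim then stands 15 mm or more above the wider one's.
- pot4: Loose open round green pot, slightly tapered: 43 mm across outside at the rim, 38 mm at the foot, 60 mm tall, wall 2 mm, solid floor 10 mm thick. Origin: centre of its underside; z up to the mouth. May be absent. Fits in any wider pot with 2.5 mm or more all round, stands on its floor, and its rim then stands 15 mm or more above the wider one's.
- pot5: Loose open round white pot, slightly tapered: 34 mm across outside at the rim, 29 mm at the foot, 65 mm tall, wall 2 mm, solid floor 10 mm thick. Origin: centre of its underside; z up to the mouth. May be absent. Fits in any wider pot with 2.5 mm or more all round, stands on its floor, and its rim then stands 15 mm or more above the wider one's.
- screwdriver: Bystander: screwdriver 200 mm long with an orange handle, lying on the bench. Origin: middle, underside; x along it. Leave alone.
- wrench: Bystander: steel open wrench 180 mm long lying on the bench. Origin: middle, underside; x along it. Leave alone.
- file: Bystander: flat file 240 mm long with a light wooden handle, lying on the bench. Origin: near its middle, underside; x along it. Leave alone.
There are look-alikes about, which are no part of the job. There is more than one size of the pot4; the job needs the smallest.

How it is judged (in metres and radians):
On the way, in this order (a step that is already met when the one before it is completed fails the run):
1. all the pots present are nested in size order in the fixed pot (horizontal distance between each of pot1, pot2, pot3, pot4, pot5 and rack_cup below 0.025 m and z of pot1 in the frame of rack_cup between -0.006 and 0.006 m and angle between each of pot1, pot2, pot3, pot4, pot5's own z axis and vertical below 0.12 rad and z of pot2 in the frame of rack_cup between -0.006 and 0.016 m and z of pot3 in the frame of rack_cup between -0.006 and 0.026 m and z of pot4 in the frame of rack_cup between -0.006 and 0.036 m and z of pot5 in the frame of rack_cup between -0.006 and 0.046 m), for 0.3 s.
2. with the pots nested, the keeper bar is swung home into the fork (all of step 1 and value of joint bar below 0.04 rad), for 0.2 s.
3. the pin is pushed through fork and bar until its head seats (value of joint bar below 0.04 rad and horizontal distance between pin and rack_fork below 0.006 m and z of pin in the frame of rack_fork between -0.056 and -0.048 m and angle between pin's own z axis and vertical below 0.1 rad), for 0.2 s.
At the end, for the whole second after the job is handed in: Every pot present is upright, within 25 mm of the fixed pot's axis, its underside at most 6 mm + 10 mm per wider pot size above the fixed pot's inner floor (only nesting in order allows it); bar below 0.04 rad; pin upright in the fork holes, within 6 mm, head within 4 mm of the fork's top (all of step 1 and all of step 3); the robot touches nothing.
It fails at once if the screwdriver is pushed more than 40 mm from its place (distance of screwdriver from where it was at the start of the episode above 0.04 m).
It fails at once if the wrench is pushed more than 40 mm from its place (distance of wrench from where it was at the start of the episode above 0.04 m).
It fails at once if the file is pushed more than 40 mm from its place (distance of file from where it was at the start of the episode above 0.04 m).
Of pot1, pot2, pot3, pot4, pot5 only 3 to 5 are there at a start; the rules pass over those that are not, and their reading is None.
At some moment in a run one of pot1, pot2, pot3 may be knocked a few centimetres aside while the robot is not near it.
It also fails if it takes over 210 s, if anything falls off the work surface, if the arm or the gripper's body presses on something with over 40 N, if the wrist force passes 120 N, or if a joint passes its speed limit or range.

## Working session

There is one attempt and no reset: what is moved stays moved. The work goes in short steps, Python scripts to look and compute and a shell command to move; the robot and the scene stay as the last step left them, time stands still between calls to the robot, and variables do not carry over. Pictures are saved under pics/ and viewed, at most 14 in all, crops included, and the job is handed in when it is done.

```bash
ls; mkdir -p pics; python3 - <<'E'
from rig import bot
import cv2,numpy as np
print(bot.get_state(), bot.pinch_z)
for n in ["scene","side"]:
    p,d=bot.capture(n); cv2.imwrite(f"pics/{n}0.png",p[:,:,::-1]); np.savez(f"{n}0.npz",p=p,d=d); print(n,bot.get_calibration(n))
print(bot.get_calibration("wrist"))
E
```

```text
pics
{'time_s': 0.0, 'qpos': array([-1.39634170e-01,  3.14002024e-01,  4.49465222e-02,  1.30359732e+00,
        1.92805137e-05,  1.43117545e+00]), 'qd': array([-0.0008751 , -0.00073888,  0.00022005, -0.00099904, -0.00074779,
        0.0006479 ]), 'effort': array([-2.90074182e-03, -4.80629075e+01,  2.98531097e+01,  1.95313990e-02,
       -3.83516899e-04, -4.27451073e-05]), 'position': array([5.74608279e+02, 3.02109311e-02, 3.02994556e+02]), 'tcp_rot': array([-7.47134411e-04,  7.07111184e-01,  7.07101769e-01, -5.50933884e-04]), 'wrist_force': array([ 0.00601731,  0.22523983, -0.58868584]), 'moment': array([-0.02772459,  0.04383864, -0.04011396]), 'grip_force': 0.0, 'width': 1.0008974417264258} 53.900000000000006
scene {'fx': 452.37287304304385, 'fy': 452.37287304304385, 'cx': 316.525455761825, 'cy': 198.76684558727484, 'R': array([[-0.76997871,  0.63789512,  0.01491972],
       [ 0.39765244,  0.49801499, -0.77061898],
       [-0.49900433, -0.58742734, -0.63712149]]), 't': array([ 461.14125801, -128.92806791, 1768.03427062])}
side {'fx': 476.85896485117695, 'fy': 476.85896485117695, 'cx': 318.46731457537453, 'cy': 198.88990212509057, 'R': array([[-0.99664939, -0.08118129, -0.00997924],
       [-0.03903552,  0.5793147 , -0.81416872],
       [ 0.07187639, -0.81105121, -0.5805426 ]]), 't': array([ 587.2512637 ,  125.36758691, 1367.75156391])}
{'fx': 294.736949282195, 'fy': 294.736949282195, 'cx': 319.561624926179, 'cy': 194.32931897550043, 'tool_from_camera': array([[ 1.75979824e-05, -9.66075870e-01, -2.58258421e-01,
         6.46882145e+01],
       [ 9.99999996e-01, -5.32673426e-06,  8.80668736e-05,
        -3.20383833e-01],
       [-8.64549556e-05, -2.58258422e-01,  9.66075867e-01,
        -7.04111279e+01],
       [ 0.00000000e+00,  0.00000000e+00,  0.00000000e+00,
         1.00000000e+00]])}
```

View pics/scene0.png

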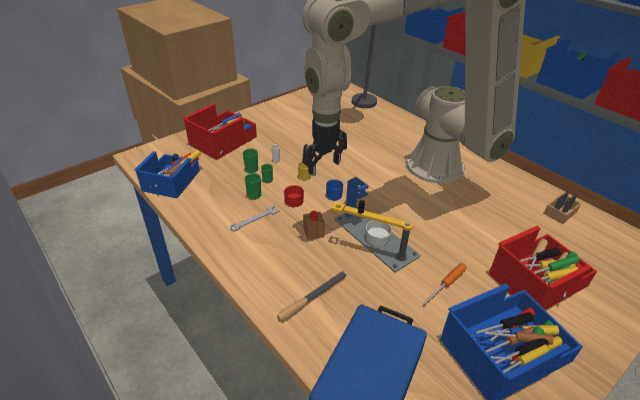

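View pics/side0.png

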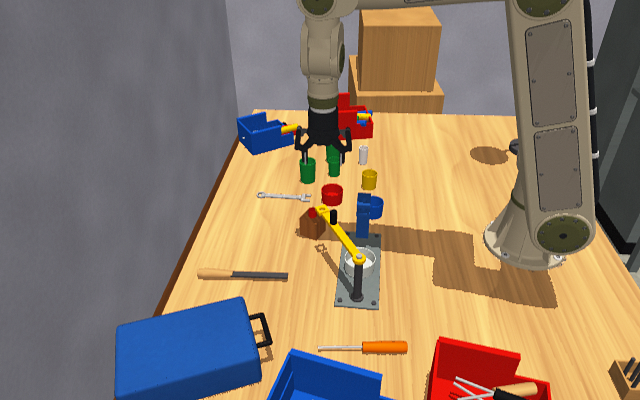

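The scene view shows red pot (293,196), blue (334,188), yellow (303,171), white (276,153) and three greens: (250,160), (253,186) and (267,173). The last green looks smallest. Also visible are the rack with its pot (378,233), pivot post (405,245) and fork (356,192), and the pin in its stand (313,222).

```bash
cat > h.py <<'E'
from rig import bot
import cv2,numpy as np
from scipy.optimize import least_squares
from scipy.spatial.transform import Rotation as Ro
HSV={'red':[((0,140,60),(6,255,255)),((174,140,60),(180,255,255))],'blue':[((105,140,50),(122,255,255))],
'yellow':[((20,150,90),(32,255,255))],'green':[((55,100,30),(85,255,255))],'white':[((0,0,150),(180,40,255))],'black':[((0,0,0),(180,255,50))]}
def pose():
    s=bot.get_state(); q=s['tcp_rot']; return Ro.from_quat([q[1],q[2],q[3],q[0]]).as_matrix(),s['position']
def grab(n):
    """picture, and world xyz per pixel"""
    R0,p0=pose(); p,d=bot.capture(n); c=bot.get_calibration(n)
    return p,world(p,d,c,R0,p0),d
def world(p,d,c,R0=None,p0=None):
    v,u=np.mgrid[0:400,0:640]; X=np.dstack([(u-c['cx'])/c['fx']*d,(v-c['cy'])/c['fy']*d,d]).astype(float)
    if 'R' in c: return (X-c['t'])@c['R']
    T=c['tool_from_camera']; return (X@T[:3,:3].T+T[:3,3])@R0.T+p0
def mask(p,col):
    h=cv2.cvtColor(p,cv2.COLOR_RGB2HSV); m=0
    for a,b in HSV[col]: m=m|cv2.inRange(h,a,b)
    return m
def blobs(p,W,d,col,amin=40,box=(250,850,-500,500,3,250)):
    ok=(d>0)&(W[...,0]>box[0])&(W[...,0]<box[1])&(W[...,1]>box[2])&(W[...,1]<box[3])&(W[...,2]>box[4])&(W[...,2]<box[5])
    n,l,st,ce=cv2.connectedComponentsWithStats((mask(p,col)*ok).astype(np.uint8))
    return [(ce[i],W[l==i],l==i) for i in range(1,n) if st[i,4]>=amin]
def circ(P,r=None):
    """robust circle fit in xy; r fixed if given"""
    c0=(P[:,:2].min(0)+P[:,:2].max(0))/2
    f=lambda a:np.hypot(P[:,0]-a[0],P[:,1]-a[1])-(r if r else a[2])
    return least_squares(f,list(c0)+([] if r else [25]),loss='soft_l1',f_scale=1.).x
E
python3 - <<'E'
from h import *
np.set_printoptions(precision=1,suppress=True)
for n in ['scene','side']:
    z=np.load(n+'0.npz'); p,d=z['p'],z['d']; W=world(p,d,bot.get_calibration(n))
    for col in ['red','blue','yellow','green','white','black']:
        for ce,P,m in blobs(p,W,d,col):
            zt=np.percentile(P[:,2],97); T=P[P[:,2]>zt-5]
            print(n,col,ce,len(P),'zmax',round(zt,1),'ext',np.percentile(P[:,:2],2,0),np.percentile(P[:,:2],98,0),'top circ',circ(T))
z=np.load('scene0.npz'); cv2.imwrite('pics/crop1.png',cv2.resize(z['p'][140:280,220:430,::-1],None,fx=3.6,fy=3.6,interpolation=cv2.INTER_CUBIC))
E
```

```text
scene red [293.6 195.5] 351 zmax 46.4 ext [ 527.3 -206.4] [ 594.4 -137.7] top circ [ 561.1 -171.1   32.7]
scene red [313.5 215.5] 66 zmax 91.6 ext [599.9 -13.7] [620.6   7. ] top circ [612.8  -3.2   8.3]
scene red [502.6 258. ] 650 zmax 125.5 ext [253.7 454.2] [323.9 498.3] top circ [287.7 490.8  34. ]
scene blue [182.9 175.5] 282 zmax 96.4 ext [ 787.9 -498.1] [ 848.9 -456.4] top circ [581.1 -74.1 467.9]
scene blue [355.1 191.4] 378 zmax 161.0 ext [447.3   8.8] [482.5  63.2] top circ [467.6  39.6  18.8]
scene blue [334.1 189.3] 273 zmax 51.9 ext [ 399.9 -137.5] [458.7 -79. ] top circ [ 430.3 -107.3   28.7]
scene blue [377.9 338. ] 3159 zmax 94.1 ext [692.5 358.7] [846.9 497.7] top circ [774.8 435.6  56.8]
scene yellow [303.2 171. ] 163 zmax 56.9 ext [ 422.4 -287.7] [ 467.7 -236.7] top circ [ 445.3 -260.7   22.4]
scene yellow [371.3 215.8] 543 zmax 148.1 ext [471.3  56.1] [588.  262.5] top circ [2532.3 1250.  2285.2]
scene green [251.8 173.8] 630 zmax 78.0 ext [ 549.  -449.9] [ 676.3 -260. ] top circ [ 588.8 -325.4   90.6]
scene green [266.7 172.7] 162 zmax 60.2 ext [ 542.9 -352. ] [ 
[... 1618 characters left out ...]
[284.3 195.8] 140 zmax 11.0 ext [ 641.5 -190. ] [ 792.4 -159.1] top circ [760.1 647.6 825.3]
side white [366.4 259.4] 204 zmax 48.9 ext [428.1  93.5] [470.1 184.9] top circ [469.5 146.3  40.5]
side white [348.7 259.6] 89 zmax 48.8 ext [484.  102.6] [510.  180.9] top circ [465.7 145.6  41.9]
side white [339.5 346.5] 88 zmax 17.7 ext [462.5 402.4] [555.  412.9] top circ [-10080.7 149000.3 148969.3]
side black [333.  216.8] 95 zmax 184.3 ext [532.3 126.4] [547.8 138.7] top circ [539.4 131.5   5.9]
side black [356.9 282.3] 203 zmax 121.1 ext [464.2 250.2] [486.8 262.2] top circ [472.6 253.    8.3]
side black [262.7 329.7] 248 zmax 68.3 ext [655.7 371. ] [712.  454.8] top circ [724.2 429.4  59.6]
```

View pics/crop1.png

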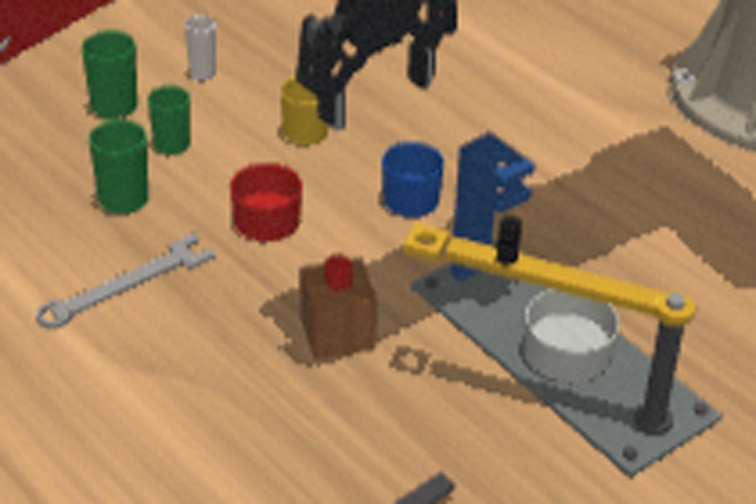

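The close-up confirms three greens. Those at (250,160) and (253,186) are about 77 mm tall. The one at (267,173) is about 60 mm tall and 40 mm across, so it is pot4. All five pots are present. The bar is at about 0.54 rad with its knob at (540,131). First I go to the knob.

```bash
python3 -m jog '0.4 0.65 -0.17 0 0;0.4 0.65 -0.17 0 0;0.4 0.66 -0.17 0 0;0.4 0.66 -0.17 0 0;0.4 0 0 0 -0.17;0.4 0 0 0 -0.17;0.4 0 0 0 -0.17;0.4 0 0 0 -0.17' 30
cat >> h.py <<'E'
def goto(x,y,z,yaw=None):
    """print tool-axis deltas in units to the target TCP pose; yaw = world angle of tool y (closing line)"""
    R,p=pose(); s=R.T@(np.array([x,y,z])-p)/50; cur=np.arctan2(R[1,1],R[0,1])
    t=0 if yaw is None else -((yaw-cur+np.pi/2)%np.pi-np.pi/2)/(np.pi/4)
    print('pos',p.round(1),'yaw',round(cur,3),'tilt',round(float(np.arccos(min(1,-R[2,2]))),3),'shift',s.round(2),'turn',round(t,2))
E
python3 -c "
from h import *
goto(540.5,131,225,.54)"
```

```text
time_s: 0.9
position: [540.7, 131.2, 303.4]
tcp_rot: [-0.0, 0.493, 0.87, -0.0]
wrist_force: [1.4, -0.5, 0.7]
width: 0.405
grip_force: 0.0
pos [540.7 131.2 303.4] yaw 0.54 tilt 0.001 shift [-0.   -0.    1.57] turn 0.0
```

```bash
python3 -m jog '0.4 0 0 0.5 0;0.4 0 0 0.5 0;0.4 0 0 0.57 0;0.4 0 0 0 0'; python3 -m jog '0.4 0.024 0.363 0 -0.1655;0.4 0.024 0.363 0 -0.1655;0.4 0.024 0.363 0 -0.1655;0.4 0.024 0.363 0 -0.1655;0.4 0.024 0.363 0 -0.1655;0.4 0.024 0.363 0 -0.1655;0.4 0.024 0.363 0 -0.1655;0.4 0 0 0 0'; python3 -c "
from h import *
goto(560,-171,225,0)"
```

```text
time_s: 1.3
position: [538.4, 130.7, 221.3]
tcp_rot: [-0.003, 0.495, 0.869, -0.002]
wrist_force: [0.6, -0.4, 0.3]
width: 0.401
grip_force: 0.0
time_s: 2.1
position: [609.0, 235.6, 226.3]
tcp_rot: [0.001, 0.062, 0.998, 0.0]
wrist_force: [-0.0, -0.8, 0.0]
width: 0.399
grip_force: 0.0
pos [609.  235.6 226.3] yaw 1.447 tilt 0.001 shift [-0.04 -8.19  0.02] turn 1.84
```

```bash
python3 -m jog '0.4 0 0 -0.6 0;0.4 0 0 -0.6 0.18;0.4 0 0 -0.6 0.18;0.4 0 0 -0.6 0.18;0.4 0 0 0 0.18;0.4 0 0 0 0.18;0.4 0 0 0 0.18;0.4 0 0 0 0.18'; python3 -m jog '1 0 0 0 0.18;1 0 0 0 0.18;1 0 0 0 0.18;1 -0.4 -0.5 0 0.04;1 -0.4 -0.5 0 0;1 -0.4 -0.5 0 0;1 -0.4 -0.5 0 0;1 0 -0.2 0 0';python3 -m jog '1 0 0 0 0;1 0 0 0 0'
python3 - <<'E'
from h import *
np.set_printoptions(precision=1,suppress=True)
goto(490,150,345,0)
p,W,d=grab('wrist'); cv2.imwrite('pics/w1.png',p[:,:,::-1]); np.savez('w1.npz',p=p,d=d,W=W)
for col in ['red','blue','yellow','white','black']:
    for ce,P,m in blobs(p,W,d,col):
        zt=np.percentile(P[:,2],95); T=P[abs(P[:,2]-zt)<4]
        print(col,ce,len(P),'zmax',round(zt,1),'ext',np.percentile(P[:,:2],1,0),np.percentile(P[:,:2],99,0),circ(T))
E
```

```text
time_s: 2.9
position: [608.4, 233.0, 346.5]
tcp_rot: [0.0, 0.534, 0.846, 0.0]
wrist_force: [-0.2, -0.1, 0.3]
width: 0.401
grip_force: 0.0
time_s: 3.7
position: [496.7, 151.0, 346.7]
tcp_rot: [0.0, 0.71, 0.705, -0.0]
wrist_force: [0.1, 0.2, 0.2]
width: 0.999
grip_force: 0.0
time_s: 3.9
position: [499.7, 153.3, 346.2]
tcp_rot: [0.001, 0.708, 0.706, 0.001]
wrist_force: [-0.6, -0.4, -0.9]
width: 0.999
grip_force: 0.0
pos [499.7 153.3 346.2] yaw -0.003 tilt 0.002 shift [-0.1 -0.2  0. ] turn -0.0
red [401.3 292.7] 403 zmax 87.6 ext [595.2 -18.4] [617.8   4.7] [606.5  -6.2   8.3]
blue [523.3   5.5] 275 zmax 57.8 ext [727.8 335.3] [744.4 351. ] [740.7 350.2  14.5]
blue [284.8 290.6] 2324 zmax 159.3 ext [409.4 -88.2] [481.1  62.2] [463.2  39.8  17.3]
yellow [403.2  95.3] 6143 zmax 145.6 ext [460.  206.7] [693.4 261.5] [-127004.7 -893252.   902549.1]
white [286.7  77.2] 214 zmax 151.7 ext [465.7 243.1] [478.4 255.8] [472.2 249.4   4.7]
white [289.7 152.1] 548 zmax 48.7 ext [431.4 157.6] [494.3 184.2] [467.6 144.   40.1]
white [492.2 361.3] 111 zmax 9.7 ext [ 778.4 -198.8] [ 807.3 -169.9] [ 795.3 -184.8   12.4]
black [457.5  99.4] 769 zmax 185.3 ext [601.7 222. ] [617.4 237.6] [609.6 229.9   6. ]
```

View pics/w1.png

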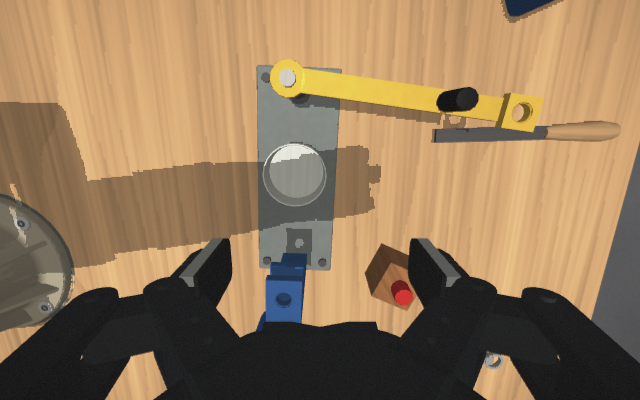

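The wrist view shows the bar swung open (θ≈1.43), the fixed pot at pixel (295,174), the fork hole at (284,299) and the red pin head at (402,295). Next is pot1.

```bash
python3 -m jog '1 -0.81 0.15 0.2 0;1 -0.81 0.15 0.2 0;1 -0.81 0.15 0.2 0;1 -0.81 0.15 0.2 0;1 -0.81 0.15 0.2 0;1 -0.81 0.15 0.2 0;1 -0.81 0.15 0.3 0;1 -0.81 0.15 0.4 0'; python3 -m jog '1 0 0 0 0;1 0 0 0 0'
cat >> h.py <<'E'
def look(cols,name=None,amin=60,zr=None):
    p,W,d=grab('wrist')
    if name: cv2.imwrite(f'pics/{name}.png',p[:,:,::-1])
    np.savez('last.npz',p=p,d=d,W=W)
    for col,r in cols:
        for ce,P,m in blobs(p,W,d,col,amin):
            zt=np.percentile(P[:,2],93); T=P[abs(P[:,2]-zt)<3]
            print(col,ce.round(),len(P),'zt',round(zt,1),'ext',np.percentile(T[:,:2],1,0).round(1),np.percentile(T[:,:2],99,0).round(1),'circ',circ(T).round(1),'fixed r',circ(T,r).round(1))
E
python3 - <<'E'
from h import *
goto(560,-171,250,0)
look([('red',34.),('blue',30.),('yellow',25.)],'w2')
E
```

```text
time_s: 4.75
position: [560.4, -172.8, 250.1]
tcp_rot: [0.001, 0.708, 0.707, 0.0]
wrist_force: [0.7, 0.6, -1.0]
width: 1.0
grip_force: 0.0
time_s: 4.95
position: [559.1, -171.6, 248.9]
tcp_rot: [-0.001, 0.708, 0.706, -0.0]
wrist_force: [0.1, 0.2, -0.1]
width: 1.0
grip_force: 0.0
pos [ 559.1 -171.6  248.9] yaw -0.003 tilt 0.003 shift [ 0.01  0.02 -0.02] turn -0.0
red [321. 186.] 4047 zt 45.1 ext [ 526.1 -207.4] [ 594.1 -139.3] circ [ 559.8 -173.3   33.5] fixed r [ 559.8 -173.2]
blue [179. 118.] 4324 zt 49.8 ext [ 399.8 -138.4] [458.7 -80.8] circ [ 429.3 -109.7   28.9] fixed r [ 429.4 -110. ]
blue [525. 396.] 102 zt 12.2 ext [ 829.8 -472.1] [ 838.9 -465.4] circ [ 850.5 -496.8   32.4] fixed r [ 849.3 -494.7]
yellow [208. 241.] 89 zt 38.1 ext [ 428.4 -241.6] [ 436.5 -238.1] circ [-16420.   45043.8  48317.5] fixed r [ 423.9 -216.2]
yellow [234. 254.] 189 zt 32.7 ext [ 463.6 -267. ] [ 465.7 -254.9] circ [62102.4  5146.4 61874.1] fixed r [ 489.6 -258.7]
```

View pics/w2.png

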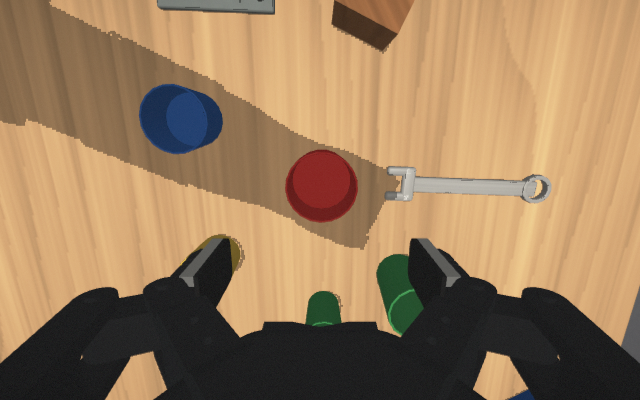

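The wrist view shows red pot1 at (321,186), blue pot2 at (180,118) and the wrench head at (400,182), clear of the fingers. I'll measure the fingertip depth.

```bash
python3 - <<'E'
from h import *
z=np.load('last.npz'); R,p=pose(); X=(z['W']-p)@R
m=(z['d']>0)&(X[...,2]<90)&(X[...,2]>10)&(abs(X[...,0])<15)&(abs(X[...,1])<60)
print(np.percentile(X[m][:,2],[50,90,98,100]), bot.pinch_z)
goto(560,-173.2,110,0)
E
```

```text
[31.99126274 51.13868418 57.12749081 61.22753607] 53.900000000000006
pos [ 559.2 -170.7  249.8] yaw -0.002 tilt 0.001 shift [-0.05  0.02  2.8 ] turn -0.0
```

```bash
python3 -m jog '1 -0.04 0.02 0.6 0;1 0 0 0.6 0;1 0 0 0.6 0;1 0 0 0.6 0;1 0 0 0.5 0;1 0 0 0.2 0;1 0 0 0 0' 40; python3 -m jog '0.5 0 0 0 0;0.5 0 0 0 0;0.5 0 0 0 0;0.5 0 0 0 0;0.5 0 0 0 0;0.5 0 0 0 0'; python3 -c "
from h import *
goto(467.6,144,200,0)"
```

```text
time_s: 5.7
position: [559.4, -171.4, 94.7]
tcp_rot: [-0.001, 0.707, 0.707, -0.0]
wrist_force: [0.3, -0.1, 0.0]
width: 0.997
grip_force: 0.0
time_s: 6.3
position: [561.1, -173.1, 97.8]
tcp_rot: [0.002, 0.707, 0.707, 0.001]
wrist_force: [0.1, 2.0, 6.4]
width: 0.8
grip_force: 45.5
pos [ 561.1 -173.1   97.8] yaw -0.001 tilt 0.004 shift [ 6.34 -1.87 -2.06] turn -0.0
```

```bash
python3 -m jog '0.5 0 0 -0.4 0;0.5 0 0 -0.6 0;0.5 0 0 -0.7 0;0.5 0 0 -0.7 0;0.5 0 0 -0.7 0;0.5 0 0 -0.6 0;0.5 0.4 -0.1 0 0;0.5 0.6 -0.2 0 0'; python3 -m jog '0.5 0.7 -0.2 0 0;0.5 0.7 -0.2 0 0;0.5 0.7 -0.2 0 0;0.5 0.7 -0.2 0 0;0.5 0.7 -0.2 0 0;0.5 0.7 -0.2 0 0;0.5 0.6 -0.2 0 0;0.5 0.54 -0.17 0 0';python3 -m jog '0.5 0 0 0 0;0.5 0 0 0 0'
cat >> h.py <<'E'
def pots(name=None,cols=('red','blue','yellow','green','white')):
    """all pots seen from fixed cameras, mean of the two"""
    for n in ['scene','side']:
        p,W,d=grab(n)
        if name: cv2.imwrite(f'pics/{name}_{n}.png',p[:,:,::-1])
        for col in cols:
            for ce,P,m in blobs(p,W,d,col,50,(350,700,-480,220,3,250)):
                zt=np.percentile(P[:,2],95); T=P[abs(P[:,2]-zt)<4]
                print(n,col,ce.round(),len(P),round(zt,1),'circ',circ(T).round(1))
E
python3 - <<'E'
from h import *
goto(467.6,144,200,0)
pots(cols=('red','blue','yellow'))
look([('red',34.)],'w3')
E
```

```text
time_s: 7.1
position: [545.7, -123.5, 282.0]
tcp_rot: [0.002, 0.708, 0.706, 0.001]
wrist_force: [-0.2, 1.4, -1.3]
width: 0.796
grip_force: 45.5
time_s: 7.9
position: [465.2, 146.0, 280.3]
tcp_rot: [-0.0, 0.707, 0.707, 0.0]
wrist_force: [1.5, -0.7, -0.1]
width: 0.799
grip_force: 45.5
time_s: 8.1
position: [466.0, 144.9, 280.4]
tcp_rot: [0.0, 0.707, 0.707, -0.0]
wrist_force: [-0.1, -0.2, -0.6]
width: 0.798
grip_force: 45.5
pos [466.  144.9 280.4] yaw 0.001 tilt 0.0 shift [-0.02  0.03  1.61] turn 0.0
scene red [387. 189.] 412 227.6 circ [466.6 146.2  32.7]
scene red [313. 215.] 68 89.6 circ [610.5  -5.2   6.9]
scene blue [354. 195.] 467 160.9 circ [468.1  38.6  18.3]
scene blue [334. 189.] 269 49.6 circ [ 430.6 -106.9   28.1]
scene yellow [304. 170.] 228 57.0 circ [ 442.2 -259.9   24. ]
scene yellow [344. 250.] 51 147.2 circ [681.5 223.   14.5]
side red [363. 209.] 722 226.0 circ [466.8 145.2  33.3]
side red [312. 212.] 76 86.7 circ [608.5  -3.8   7.3]
side blue [362. 231.] 151 52.6 circ [ 450.7 -122.5  141.4]
side yellow [274. 242.] 59 145.8 circ [680.  215.5   9.9]
red [319. 253.] 17103 zt 227.6 ext [432.5 109.8] [500.  177.5] circ [466.3 143.6  33.4] fixed r [466.3 143.6]
```

View pics/w3.png

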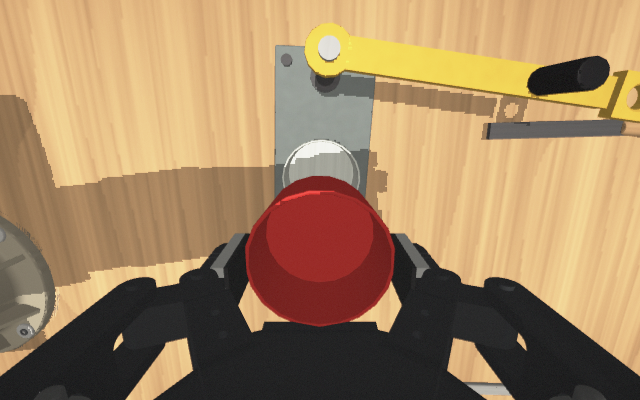

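The wrist view shows pot1 gripped upright at (319,253), just above the fixed pot at (320,175). I lower it.

```bash
python3 -m jog '0.5 0.01 0.025 0.6 0;0.5 0 0 0.6 0;0.5 0 0 0.6 0;0.5 0 0 0.5 0;0.5 0 0 0.4 0;0.5 0 0 0.3 0;0.5 0 0 0.2 0;0.5 0 0 0.06 0'; python3 -m jog '0.5 0 0 0.04 0;0.5 0 0 0 0;0.5 0 0 0 0';python3 -c "
from h import *
goto(467.6,144,116,0)"
```

```text
time_s: 9.05
position: [467.6, 143.9, 116.4]
tcp_rot: [-0.0, 0.708, 0.706, -0.001]
wrist_force: [0.9, 0.2, -0.4]
width: 0.794
grip_force: 45.5
time_s: 9.35
position: [468.6, 144.8, 116.2]
tcp_rot: [0.001, 0.708, 0.707, 0.001]
wrist_force: [-0.8, 0.6, 0.3]
width: 0.8
grip_force: 45.5
pos [468.6 144.8 116.2] yaw -0.001 tilt 0.002 shift [-0.02 -0.02  0.  ] turn -0.0
```

Release, lift, and check.

```bash
python3 -m jog '1 0 0 0 0;1 0 0 0 0;1 0 0 0 0;1 0 0 -0.4 0;1 0 0 -0.6 0;1 0 0 -0.7 0;1 0 0 -0.7 0;1 0 0 -0.7 0'; python3 -m jog '1 0 0 -0.4 0;1 0 0 0 0'
python3 - <<'E'
from h import *
look([('red',34.)])
pots(cols=('blue','yellow'))
goto(430,-109,250,0)
E
```

```text
time_s: 10.15
position: [467.6, 144.8, 271.9]
tcp_rot: [0.0, 0.707, 0.707, 0.0]
wrist_force: [1.2, 0.3, -0.6]
width: 1.005
grip_force: 0.0
time_s: 10.35
position: [469.4, 145.0, 293.8]
tcp_rot: [0.002, 0.707, 0.707, 0.003]
wrist_force: [0.6, -0.5, -0.4]
width: 1.003
grip_force: 0.0
red [317. 180.] 3369 zt 63.0 ext [434.5 110. ] [502.4 178.2] circ [468.3 144.2  33.4] fixed r [468.3 144.2]
scene blue [354. 195.] 467 160.0 circ [466.1  38.3  19. ]
scene blue [334. 189.] 271 49.9 circ [ 430.  -107.7   28.5]
scene yellow [304. 170.] 226 56.4 circ [ 442.1 -260.7   23.8]
scene yellow [344. 250.] 51 146.8 circ [681.1 219.1  11.8]
side blue [367. 212.] 798 158.3 circ [464.3  38.9  19.4]
side yellow [369. 185.] 93 30.7 circ [ 445.3 -269.9   33.1]
side yellow [274. 243.] 62 145.5 circ [681.  224.4  15.9]
pos [467.4 144.7 289.5] yaw -0.001 tilt 0.001 shift [-5.08 -0.74  0.79] turn -0.0
```

```bash
python3 -m jog '1 -0.6 -0.1 0 0;1 -0.7 -0.1 0 0;1 -0.7 -0.1 0 0;1 -0.7 -0.1 0 0;1 -0.7 -0.1 0 0;1 -0.7 -0.1 0.2 0;1 -0.6 -0.1 0.3 0;1 -0.38 -0.04 0.3 0'; python3 -m jog '1 0 0 0 0;1 0 0 0 0'
python3 - <<'E'
from h import *
look([('blue',29.5)])
goto(430,-109,101,0)
E
```

```text
time_s: 11.3
position: [429.4, -110.8, 248.5]
tcp_rot: [-0.001, 0.708, 0.706, -0.001]
wrist_force: [-0.4, 0.1, -1.2]
width: 1.001
grip_force: 0.0
time_s: 11.5
position: [429.7, -108.9, 249.2]
tcp_rot: [-0.002, 0.708, 0.706, -0.0]
wrist_force: [-0.3, -0.3, -0.4]
width: 0.997
grip_force: 0.0
blue [376.  24.] 2733 zt 159.1 ext [443.7   3. ] [478.9   9.9] circ [ 537.4 3365.3 3359.6] fixed r [460.8 -21.2]
blue [319. 186.] 3136 zt 49.9 ext [ 399.2 -138.6] [457.5 -79.8] circ [ 428.6 -109.3   28.8] fixed r [ 428.5 -109.3]
pos [ 430.2 -108.6  249.9] yaw -0.001 tilt 0.002 shift [-0.01  0.    2.98] turn -0.0
```

```bash
python3 -m jog '1 -0.01 -0.02 0.6 0;1 0 0 0.6 0;1 0 0 0.6 0;1 0 0 0.6 0;1 0 0 0.4 0;1 0 0 0.17 0;1 0 0 0 0' 40; python3 -m jog '0.4 0 0 0 0;0.4 0 0 0 0;0.4 0 0 0 0;0.4 0 0 0 0;0.4 0 0 0 0;0.4 0 0 0 0';  python3 -m jog '0.4 0 0 -0.4 0;0.4 0 0 -0.6 0;0.4 0 0 -0.7 0;0.4 0 0 -0.7 0;0.4 0 0 -0.7 0;0.4 0 0 -0.6 0;0.4 0 0 0 0'
python3 - <<'E'
from h import *
look([('blue',29.5)])
goto(468,144.2,200,0)
E
```

```text
time_s: 12.25
position: [429.3, -108.7, 101.4]
tcp_rot: [-0.001, 0.707, 0.707, -0.0]
wrist_force: [-0.3, 0.2, -0.3]
width: 1.002
grip_force: 0.0
time_s: 12.85
position: [430.6, -109.9, 103.8]
tcp_rot: [0.001, 0.707, 0.707, 0.001]
wrist_force: [-1.5, 1.2, 7.9]
width: 0.695
grip_force: 41.5
time_s: 13.55
position: [431.6, -110.6, 292.3]
tcp_rot: [0.005, 0.708, 0.707, 0.002]
wrist_force: [0.1, -0.1, -0.8]
width: 0.692
grip_force: 43.6
blue [363.  25.] 2791 zt 159.4 ext [444.    3.3] [479.1  21.6] circ [461.7  12.4  10.6] fixed r [461.1 -14.8]
blue [320. 250.] 13133 zt 238.4 ext [ 402.6 -139.5] [460.9 -80.7] circ [ 431.7 -110.1   28.9] fixed r [ 431.7 -110. ]
pos [ 430.8 -110.3  289.9] yaw -0.001 tilt 0.007 shift [5.09 0.73 1.79] turn -0.0
```

```bash
python3 -m jog '0.4 0.5 0.09 0 0;0.4 0.65 0.09 0 0;0.4 0.7 0.09 0 0;0.4 0.7 0.09 0 0;0.4 0.7 0.09 0 0;0.4 0.7 0.09 0 0;0.4 0.65 0.09 0 0;0.4 0.49 0.09 0 0'; python3 -m jog '0.4 0 0 0 0;0.4 0 0 0 0'
python3 - <<'E'
from h import *
look([('blue',29.5),('red',34)])
goto(468,144.2,131,0)
E
```

```text
time_s: 14.4
position: [465.1, 146.6, 285.8]
tcp_rot: [-0.001, 0.707, 0.707, -0.001]
wrist_force: [-0.4, -1.1, -0.5]
width: 0.695
grip_force: 43.6
time_s: 14.6
position: [465.2, 144.9, 285.9]
tcp_rot: [-0.0, 0.707, 0.707, -0.001]
wrist_force: [0.5, -0.5, -1.3]
width: 0.691
grip_force: 43.6
blue [320. 252.] 13630 zt 232.0 ext [435.5 115.5] [493.9 175.1] circ [464.7 145.6  28.9] fixed r [464.7 145.6]
red [324. 168.] 1933 zt 63.3 ext [434.4 133.4] [502.6 178.3] circ [468.2 144.1  33.4] fixed r [468.2 143.4]
pos [465.2 144.4 286. ] yaw -0.001 tilt 0.002 shift [-0.    0.06  3.1 ] turn -0.0
```

```bash
python3 -m jog '0.4 -0.02 0.065 0.6 0;0.4 0 0 0.6 0;0.4 0 0 0.6 0;0.4 0 0 0.5 0;0.4 0 0 0.4 0;0.4 0 0 0.2 0;0.4 0 0 0.16 0;0.4 0 0 0 0'; python3 -c "
from h import *
goto(468,144.2,131,0);goto(468,144.2,131,0)"
python3 -m jog '1 0 0 0 0;1 0 0 0 0;1 0 0 0 0;1 0 0 -0.4 0;1 0 0 -0.6 0;1 0 0 -0.7 0;1 0 0 -0.7 0;1 0 0 -0.7 0'
python3 - <<'E'
from h import *
look([('blue',29.5),('red',34)])
pots(cols=('yellow','green','white'))
goto(442,-260,250,0)
E
```

```text
time_s: 15.45
position: [468.8, 143.2, 133.4]
tcp_rot: [-0.0, 0.708, 0.706, -0.0]
wrist_force: [-0.2, -0.7, -0.8]
width: 0.693
grip_force: 43.6
pos [468.8 143.2 133.4] yaw -0.002 tilt 0.001 shift [ 0.02 -0.02  0.05] turn -0.0
pos [468.8 143.2 133.4] yaw -0.002 tilt 0.001 shift [ 0.02 -0.02  0.05] turn -0.0
time_s: 16.25
position: [469.0, 143.9, 291.0]
tcp_rot: [0.0, 0.707, 0.707, 0.0]
wrist_force: [1.2, -0.6, 0.8]
width: 0.999
grip_force: 0.0
blue [319. 182.] 2873 zt 78.1 ext [439.4 114.4] [497.9 173.2] circ [468.6 144.   28.9] fixed r [468.6 144. ]
blue [314. 299.] 2056 zt 159.0 ext [446.8  45.4] [481.1  62.7] circ [463.9  53.   10.4] fixed r [461.7  27.5]
red [318. 162.] 475 zt 64.2 ext [434.3 128.7] [502.6 178.1] circ [468.3 144.   33.6] fixed r [468.4 143.5]
scene yellow [304. 170.] 224 54.2 circ [ 440.8 -262.5   24. ]
scene green [252. 174.] 625 77.4 circ [ 578.2 -311.8   93.1]
scene green [267. 173.] 163 59.5 circ [ 563.3 -329.3   19.3]
scene white [268. 211.] 52 11.0 circ [ 669.5 -169.1   18.6]
side yellow [369. 184.] 111 38.3 circ [ 444.9 -250.5   17.1]
side yellow [274. 242.] 62 145.6 circ [680.5 225.3  15.9]
side green [332. 152.] 335 75.5 circ [ 571.3 -423.4   26.2]
side green [307. 170.] 346 75.2 circ [ 651.1 -286.2   25.6]
side white [299. 197.] 65 10.0 circ [ 679.8 -121.5   55. ]
pos [470.6 144.1 292.1] yaw -0.001 tilt 0.007 shift [-8.08 -0.57  0.83] turn -0.0
```

```bash
python3 -m jog '1 -0.7 -0.06 0 0;1 -0.8 -0.06 0 0;1 -0.8 -0.06 0 0;1 -0.8 -0.06 0 0;1 -0.8 -0.06 0 0;1 -0.8 -0.06 0 0;1 -0.8 -0.06 0 0;1 -0.8 -0.06 0 0'; python3 -m jog '1 -0.8 -0.05 0.2 0;1 -0.6 -0.04 0.3 0;1 -0.35 0 0.3 0;1 0 0 0 0;1 0 0 0 0'
python3 - <<'E'
from h import *
look([('yellow',25.)])
goto(442,-260,107,0)
E
```

```text
time_s: 17.2
position: [443.9, -172.5, 287.9]
tcp_rot: [-0.001, 0.708, 0.707, -0.0]
wrist_force: [1.0, -0.2, -0.5]
width: 1.004
grip_force: 0.0
time_s: 17.7
position: [439.4, -258.2, 247.9]
tcp_rot: [-0.001, 0.708, 0.706, 0.0]
wrist_force: [-0.5, 0.1, 0.4]
width: 1.001
grip_force: 0.0
yellow [322. 191.] 2493 zt 55.3 ext [ 416.1 -287.6] [ 465.9 -237.4] circ [ 440.7 -262.4   24.5] fixed r [ 440.7 -262.4]
pos [ 439.8 -257.9  248.6] yaw -0.001 tilt 0.001 shift [-0.04  0.05  2.83] turn -0.0
```

```bash
python3 -m jog '1 -0.09 0.015 0.6 0;1 0 0 0.6 0;1 0 0 0.6 0;1 0 0 0.5 0;1 0 0 0.35 0;1 0 0 0.18 0;1 0 0 0 0' 40; python3 -m jog '0.3 0 0 0 0;0.3 0 0 0 0;0.3 0 0 0 0;0.3 0 0 0 0;0.3 0 0 0 0;0.3 0 0 0 0;0.3 0 0 0 0';  python3 -m jog '0.3 0 0 -0.4 0;0.3 0 0 -0.6 0;0.3 0 0 -0.7 0;0.3 0 0 -0.7 0;0.3 0 0 -0.7 0;0.3 0 0 -0.6 0;0.3 0 0 -0.1 0'
python3 - <<'E'
from h import *
look([('yellow',25.)])
goto(468.4,144.1,290,0)
E
```

```text
time_s: 18.45
position: [440.8, -262.0, 107.0]
tcp_rot: [-0.001, 0.707, 0.707, 0.0]
wrist_force: [0.3, 0.7, 0.0]
width: 1.0
grip_force: 0.0
time_s: 19.15
position: [441.6, -263.8, 109.1]
tcp_rot: [0.001, 0.708, 0.707, 0.0]
wrist_force: [-1.2, 1.7, 5.7]
width: 0.593
grip_force: 40.6
time_s: 19.85
position: [442.1, -264.3, 302.2]
tcp_rot: [0.004, 0.708, 0.707, 0.0]
wrist_force: [0.6, -1.0, -0.9]
width: 0.59
grip_force: 41.9
yellow [319. 247.] 10090 zt 248.4 ext [ 417.4 -288.1] [ 467. -238.] circ [ 442.2 -263.    24.5] fixed r [ 442.2 -263. ]
pos [ 441.8 -264.1  300.9] yaw -0.001 tilt 0.006 shift [8.16 0.52 0.19] turn -0.0
```

```bash
python3 -m jog '0.3 0.5 0.04 0 0;0.3 0.7 0.05 0 0;0.3 0.8 0.05 0 0;0.3 0.8 0.05 0 0;0.3 0.8 0.05 0 0;0.3 0.8 0.05 0 0;0.3 0.8 0.05 0 0;0.3 0.8 0.05 0 0'; python3 -m jog '0.3 0.8 0.05 0 0;0.3 0.7 0.05 0 0;0.3 0.6 0.03 0 0;0.3 0 0 0 0;0.3 0 0 0 0'
python3 - <<'E'
from h import *
look([('yellow',25.),('blue',29.5)])
goto(468.4,144.1,147,0)
E
```

```text
time_s: 20.7
position: [459.9, 38.4, 296.2]
tcp_rot: [-0.001, 0.708, 0.707, -0.001]
wrist_force: [0.7, -0.1, 0.2]
width: 0.591
grip_force: 41.9
time_s: 21.2
position: [466.7, 142.1, 296.2]
tcp_rot: [-0.0, 0.707, 0.707, -0.001]
wrist_force: [0.6, -0.7, -1.3]
width: 0.588
grip_force: 41.9
yellow [470.  74.] 9829 zt 145.4 ext [460.  206.5] [692.1 261.7] circ [ -812.4 -8840.3  9179.9] fixed r [556.9 227.9]
yellow [319. 247.] 10063 zt 242.4 ext [441.5 118.6] [491.  168.7] circ [466.3 143.6  24.5] fixed r [466.3 143.7]
blue [323. 170.] 1785 zt 78.2 ext [439.3 130.9] [497.5 173.3] circ [468.6 144.1  28.8] fixed r [468.5 143.3]
blue [317. 314.] 799 zt 159.2 ext [446.8  39.8] [480.8  58.9] circ [463.2  42.7  13.5] fixed r [462.1  22.9]
pos [466.8 141.5 296.4] yaw -0.001 tilt 0.002 shift [0.05 0.04 2.99] turn -0.0
```

```bash
python3 -m jog '0.3 0.01 0.045 0.6 0;0.3 0 0 0.6 0;0.3 0 0 0.6 0;0.3 0 0 0.5 0;0.3 0 0 0.35 0;0.3 0 0 0.2 0;0.3 0 0 0.12 0;0.3 0 0 0 0'
python3 -m jog '1 0 0 0 0;1 0 0 0 0;1 0 0 0 0;1 0 0 -0.4 0;1 0 0 -0.6 0;1 0 0 -0.7 0;1 0 0 -0.7 0;1 0 0 -0.6 0'
python3 - <<'E'
from h import *
look([('yellow',25.),('blue',29.5)])
pots(cols=('green','white'))
goto(563,-330,250,-.52)
E
```

```text
time_s: 22.05
position: [469.7, 141.6, 148.8]
tcp_rot: [0.0, 0.708, 0.706, -0.0]
wrist_force: [-0.8, 0.1, -0.1]
width: 0.586
grip_force: 41.9
time_s: 22.85
position: [469.7, 142.4, 301.3]
tcp_rot: [0.001, 0.707, 0.707, 0.001]
wrist_force: [-0.3, -0.5, 0.6]
width: 1.001
grip_force: 0.0
yellow [462.  76.] 9386 zt 145.4 ext [459.7 206.6] [693.5 261.6] circ [-115378.  -780633.1  789429.4] fixed r [558.1 228.3]
yellow [319. 182.] 2196 zt 93.3 ext [444.1 117.9] [493.6 168.2] circ [468.9 143.1  24.4] fixed r [468.9 143.2]
blue [316. 163.] 394 zt 79.1 ext [438.9 131.1] [497.8 173.3] circ [468.4 143.8  29. ] fixed r [468.5 143.2]
blue [313. 296.] 2206 zt 159.0 ext [446.6  35.3] [480.8  62.2] circ [463.5  46.8  13.4] fixed r [459.   25.2]
scene green [252. 174.] 631 77.7 circ [ 617.8 -339.1   80.1]
scene green [267. 173.] 162 59.2 circ [ 563.7 -330.2   19.4]
scene white [267. 211.] 50 12.3 circ [ 670.6 -168.1   19.6]
side green [332. 151.] 300 75.2 circ [ 571.6 -424.4   25.6]
side green [307. 169.] 341 74.5 circ [ 650.1 -287.6   25.7]
side white [299. 197.] 64 10.1 circ [ 678.1 -136.3   42.7]
pos [470.8 142.5 301.5] yaw -0.001 tilt 0.006 shift [-9.45  1.85  1.03] turn 0.66
```

```bash
python3 -m jog '0.75 -0.7 0.1 0 0;0.75 -0.8 0.16 0 0;0.75 -0.8 0.16 0 0;0.75 -0.8 0.16 0 0;0.75 -0.8 0.16 0 0;0.75 -0.8 0.16 0 0;0.75 -0.8 0.16 0 0;0.75 -0.8 0.16 0 0'; python3 -m jog '0.75 -0.8 0.16 0.1 0;0.75 -0.8 0.16 0.2 0;0.75 -0.8 0.16 0.3 0;0.75 -0.55 0.15 0.3 0;0.75 0 0 0 0.16;0.75 0 0 0 0.16;0.75 0 0 0 0.17;0.75 0 0 0 0.17'; python3 -m jog '0.75 0 0 0 0;0.75 0 0 0 0'
python3 - <<'E'
from h import *
look([('green',20.5)],'w4')
goto(563.5,-330,112,-.52)
E
```

```text
time_s: 23.8
position: [529.8, -174.2, 297.5]
tcp_rot: [-0.001, 0.708, 0.707, -0.0]
wrist_force: [0.9, -1.0, 0.3]
width: 0.753
grip_force: 0.0
time_s: 24.6
position: [561.0, -320.1, 252.0]
tcp_rot: [-0.001, 0.866, 0.499, -0.001]
wrist_force: [-0.2, 0.2, 0.5]
width: 0.751
grip_force: 0.0
time_s: 24.8
position: [561.2, -320.0, 252.9]
tcp_rot: [-0.001, 0.864, 0.503, -0.0]
wrist_force: [-0.3, -0.2, 0.4]
width: 0.752
grip_force: 0.0
green [395. 106.] 4041 zt 78.4 ext [ 622.8 -315. ] [ 676.7 -262. ] circ [ 649.8 -288.5   26. ] fixed r [ 653.2 -287.5]
green [327. 195.] 1754 zt 60.2 ext [ 541.9 -352. ] [ 582.3 -311.4] circ [ 561.9 -331.8   19.9] fixed r [ 561.9 -331.8]
green [371. 270.] 2361 zt 78.1 ext [ 544.2 -452.1] [ 580.  -398.4] circ [ 570.9 -425.3   26.1] fixed r [ 564.7 -423.6]
pos [ 561.3 -320.1  253.1] yaw -0.517 tilt 0.001 shift [-0.15  0.14  2.82] turn 0.0
```

View pics/w4.png

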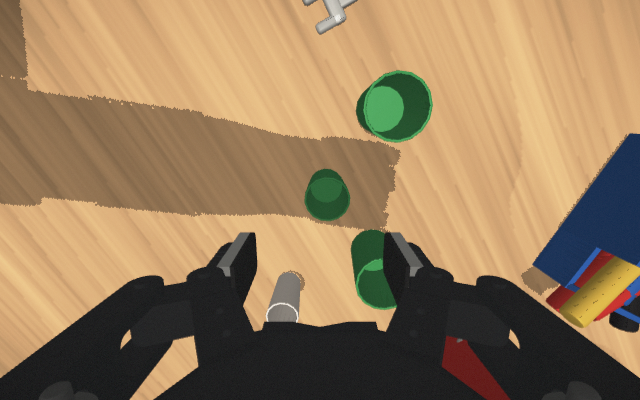

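The wrist view shows the small green at (327,195), r≈20 mm with its rim at 60 mm. The larger greens are at (395,106) and (371,270), both 78 mm tall. The small one is pot4.

```bash
python3 -m jog '0.75 -0.2 0.126 0.3 0;0.75 0 0 0.6 0;0.75 0 0 0.6 0;0.75 0 0 0.6 0;0.75 0 0 0.45 0;0.75 0 0 0.28 0;0.75 0 0 0 0' 40; python3 -m jog '0.2 0 0 0 0;0.2 0 0 0 0;0.2 0 0 0 0;0.2 0 0 0 0;0.2 0 0 0 0;0.2 0 0 0 0;0.2 0 0 0 0';  python3 -m jog '0.2 0 0 -0.4 0;0.2 0 0 -0.6 0;0.2 0 0 -0.7 0;0.2 0 0 -0.7 0;0.2 0 0 -0.7 0;0.2 0 0 -0.6 0;0.2 0 0 -0.2 0;0.2 0 0 0 0'
python3 - <<'E'
from h import *
look([('green',20.5)])
goto(468.5,143.8,310,0)
E
```

```text
time_s: 25.55
position: [560.6, -331.6, 109.2]
tcp_rot: [-0.002, 0.865, 0.502, -0.001]
wrist_force: [-0.6, 1.0, -1.5]
width: 0.753
grip_force: 0.0
time_s: 26.25
position: [562.7, -332.7, 113.7]
tcp_rot: [0.001, 0.865, 0.502, 0.0]
wrist_force: [-0.3, -0.8, 6.6]
width: 0.482
grip_force: 40.9
time_s: 27.05
position: [562.5, -332.5, 308.6]
tcp_rot: [0.001, 0.865, 0.502, 0.001]
wrist_force: [-0.9, -0.2, -0.9]
width: 0.48
grip_force: 40.7
green [374.  97.] 2640 zt 78.5 ext [ 623.1 -315. ] [ 676.4 -262.1] circ [ 649.8 -288.6   26. ] fixed r [ 652.8 -286.9]
green [335. 212.] 1921 zt 246.6 ext [ 554.9 -332.3] [ 583.6 -311.2] circ [ 562.5 -332.7   21.1] fixed r [ 562.8 -332.1]
green [320. 255.] 4309 zt 247.4 ext [ 543.5 -351.9] [ 580.3 -322. ] circ [ 562.6 -332.5   18.9] fixed r [ 563.5 -330.8]
pos [ 562.1 -332.1  306.7] yaw -0.519 tilt 0.0 shift [ 7.33 -6.35 -0.06] turn -0.66
```

```bash
python3 -m jog '0.2 0 0 0 -0.165;0.2 0 0 0 -0.165;0.2 0 0 0 -0.165;0.2 0 0 0 -0.165;0.2 0.5 -0.1 0 0;0.2 0.7 -0.13 0 0;0.2 0.8 -0.16 0 0;0.2 0.8 -0.16 0 0'; python3 -m jog '0.2 0.8 -0.16 0 0;0.2 0.8 -0.16 0 0;0.2 0.8 -0.16 0 0;0.2 0.8 -0.16 0 0;0.2 0.8 -0.16 0 0;0.2 0.8 -0.16 0 0;0.2 0.8 -0.16 0 0;0.2 0.8 -0.16 0 0'; python3 -m jog '0.2 0.7 -0.1 0 0;0.2 0.3 0 0 0;0.2 0 0 0 0;0.2 0 0 0 0'
python3 - <<'E'
from h import *
look([('green',20.),('yellow',25)])
goto(468.5,143.8,162.5,0)
E
```

```text
time_s: 27.9
position: [533.3, -190.6, 304.2]
tcp_rot: [-0.002, 0.708, 0.706, -0.001]
wrist_force: [0.9, 0.7, -0.1]
width: 0.476
grip_force: 40.7
time_s: 28.7
position: [469.4, 129.3, 304.8]
tcp_rot: [-0.001, 0.708, 0.707, -0.002]
wrist_force: [1.2, 0.1, -0.6]
width: 0.474
grip_force: 40.7
time_s: 29.1
position: [465.3, 177.9, 305.5]
tcp_rot: [-0.001, 0.707, 0.707, -0.002]
wrist_force: [0.3, -0.2, -0.6]
width: 0.478
grip_force: 40.7
green [318. 208.] 1413 zt 247.4 ext [446.5 188.1] [482.2 199.2] circ [464.8 178.   21. ] fixed r [464.8 179.1]
green [320. 257.] 4696 zt 247.3 ext [445.7 158.4] [484.  182.1] circ [464.8 178.   19.1] fixed r [464.8 179.1]
yellow [408. 117.] 5306 zt 145.5 ext [459.5 223.2] [605.7 262.7] circ [13889.4 95412.7 96104.4] fixed r [533.3 252.5]
yellow [586. 143.] 2130 zt 145.4 ext [624.6 205.4] [695.6 235.4] circ [674.3 220.7  15.8] fixed r [669.  204.6]
yellow [333. 193.] 147 zt 93.5 ext [484.  148.5] [493.  163.3] circ [466.  142.3  27.6] fixed r [509.8 169.9]
pos [465.6 177.4 305.9] yaw -0.001 tilt 0.003 shift [-0.67  0.07  2.87] turn -0.0
```

```bash
sed -i 's/,3,250)/,3,330)/g' h.py; python3 -m jog '0.2 -0.4 0.08 0 0;0.2 -0.28 0 0 0;0.2 0 0 0 0;0.2 0 0 0 0'
python3 - <<'E'
from h import *
look([('green',20.),('yellow',25)])
goto(468.7,143.5,162.5,0)
E
```

```text
time_s: 29.55
position: [470.1, 143.0, 307.3]
tcp_rot: [-0.0, 0.708, 0.706, 0.0]
wrist_force: [-1.0, -1.0, -1.5]
width: 0.478
grip_force: 40.7
green [319. 248.] 7388 zt 254.1 ext [449.5 122.9] [489.9 164.4] circ [469.9 143.9  20. ] fixed r [469.8 143.9]
yellow [459.  77.] 8861 zt 145.5 ext [459.7 206.7] [693.6 261.7] circ [ -303432.6 -2065448.3  2087933.2] fixed r [559.1 227.8]
yellow [319. 176.] 1578 zt 93.3 ext [444.4 129.4] [493.9 168.2] circ [469.  143.3  24.3] fixed r [469.  142.6]
pos [470.1 143.4 307.3] yaw -0.003 tilt 0.0 shift [ 0.   -0.03  2.9 ] turn -0.0
```

```bash
python3 -m jog '0.2 -0.01 -0.02 0.6 0;0.2 0 0 0.6 0;0.2 0 0 0.6 0;0.2 0 0 0.45 0;0.2 0 0 0.3 0;0.2 0 0 0.2 0;0.2 0 0 0.13 0;0.2 0 0 0 0'
python3 -m jog '0.75 0 0 0 0;0.75 0 0 0 0;0.75 0 0 0 0;0.75 0 0 -0.4 0;0.75 0 0 -0.6 0;0.75 0 0 -0.7 0;0.75 0 0 -0.7 0;0.75 0 0 -0.5 0'
python3 - <<'E'
from h import *
look([('green',20.),('yellow',25.)])
pots('p5',cols=('white',))
goto(462,-413,250,0)
E
```

```text
time_s: 30.4
position: [469.4, 143.7, 164.3]
tcp_rot: [0.0, 0.707, 0.707, 0.0]
wrist_force: [-0.9, -0.1, 0.1]
width: 0.482
grip_force: 40.7
time_s: 31.2
position: [469.5, 143.5, 310.9]
tcp_rot: [0.001, 0.708, 0.707, 0.001]
wrist_force: [-0.2, -0.3, -0.1]
width: 0.747
grip_force: 0.0
green [318. 183.] 1563 zt 108.3 ext [448.2 124.4] [488.3 164.7] circ [468.1 144.4  19.9] fixed r [468.1 144.4]
yellow [456.  79.] 8538 zt 145.5 ext [459.8 206.9] [693.8 261.6] circ [ -81644.1 -556780.6  563050.2] fixed r [558.6 228.2]
yellow [323. 171.] 394 zt 94.2 ext [444.2 119. ] [494.3 168.1] circ [469.1 143.1  24.6] fixed r [469.  142.8]
scene white [268. 211.] 53 11.7 circ [ 668.  -203.4   32.7]
side white [299. 197.] 57 10.1 circ [ 673.5 -152.3   27.6]
pos [470.2 143.6 310.3] yaw -0.001 tilt 0.004 shift [-11.13  -0.15   1.2 ] turn -0.0
```

```bash
python3 -m jog '0.6 -0.7 0 0 0;0.6 -0.8 0 0 0;0.6 -0.8 0 0 0;0.6 -0.8 0 0 0;0.6 -0.8 0 0 0;0.6 -0.8 0 0 0;0.6 -0.8 0 0 0;0.6 -0.8 0 0 0'; python3 -m jog '0.6 -0.8 -0.05 0.1 0;0.6 -0.8 -0.05 0.2 0;0.6 -0.8 -0.05 0.3 0;0.6 -0.8 0 0.3 0;0.6 -0.7 0 0.1 0;0.6 -0.6 0 0 0;0.6 0 0 0 0;0.6 0 0 0 0'
python3 - <<'E'
from h import *
HSV['white']=[((0,0,80),(180,50,255))]
look([('white',16.)],'w5')
goto(462,-413,117,0)
E
```

```text
time_s: 32.15
position: [467.9, -172.9, 306.9]
tcp_rot: [-0.001, 0.708, 0.707, -0.0]
wrist_force: [0.9, 0.2, -0.5]
width: 0.601
grip_force: 0.0
time_s: 32.95
position: [460.3, -396.6, 256.5]
tcp_rot: [-0.002, 0.708, 0.706, 0.0]
wrist_force: [0.5, 0.5, -0.5]
width: 0.606
grip_force: 0.0
white [322. 205.] 1224 zt 65.5 ext [ 446.  -432.4] [ 477.7 -400.2] circ [ 461.7 -416.3   15.6] fixed r [ 461.7 -416.4]
white [249. 250.] 409 zt 225.3 ext [ 427.8 -390. ] [ 432.7 -385.2] circ [ 429.7 -388.     2.4] fixed r [ 418.8 -397.1]
white [390. 250.] 413 zt 225.1 ext [ 487.  -390.2] [ 491.8 -385.5] circ [ 489.8 -387.9    2.2] fixed r [ 500.7 -397.6]
pos [ 460.5 -395.8  257. ] yaw -0.001 tilt 0.003 shift [-0.35  0.04  2.8 ] turn -0.0
```

View pics/w5.png

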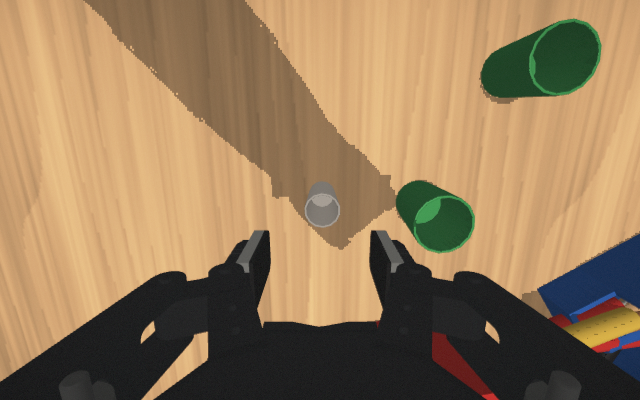

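The wrist view shows white pot5 at (322,205) with its rim at 65 mm. The nearest big green, at (435,215), is well clear.

```bash
python3 -m jog '0.6 -0.41 0.025 0.2 0;0.6 0 0 0.6 0;0.6 0 0 0.6 0;0.6 0 0 0.6 0;0.6 0 0 0.5 0;0.6 0 0 0.3 0;0.6 0 0 0 0' 40; python3 -m jog '0.1 0 0 0 0;0.1 0 0 0 0;0.1 0 0 0 0;0.1 0 0 0 0;0.1 0 0 0 0;0.1 0 0 0 0;0.1 0 0 0 0';  python3 -m jog '0.1 0 0 -0.4 0;0.1 0 0 -0.6 0;0.1 0 0 -0.7 0;0.1 0 0 -0.7 0;0.1 0 0 -0.7 0;0.1 0 0 -0.6 0;0.1 0 0 -0.3 0;0.1 0 0 0 0'
python3 - <<'E'
from h import *
goto(468.4,143.8,310,0)
E
```

```text
time_s: 33.7
position: [461.2, -414.0, 115.8]
tcp_rot: [-0.003, 0.707, 0.707, 0.0]
wrist_force: [0.3, 0.2, -0.7]
width: 0.603
grip_force: 0.0
time_s: 34.4
position: [462.6, -417.5, 119.3]
tcp_rot: [0.001, 0.708, 0.707, 0.0]
wrist_force: [-0.0, 0.5, 4.8]
width: 0.378
grip_force: 40.1
time_s: 35.2
position: [462.7, -417.8, 321.0]
tcp_rot: [0.002, 0.708, 0.707, -0.0]
wrist_force: [-0.4, -0.3, -0.4]
width: 0.382
grip_force: 39.9
pos [ 462.7 -417.8  321. ] yaw -0.001 tilt 0.005 shift [11.23  0.1   0.18] turn -0.0
```

```bash
python3 -m jog '0.1 0.5 0.01 0 0;0.1 0.7 0.01 0 0;0.1 0.8 0.01 0 0;0.1 0.8 0.01 0 0;0.1 0.8 0.01 0 0;0.1 0.8 0.01 0 0;0.1 0.8 0.01 0 0;0.1 0.8 0.01 0 0'; python3 -m jog '0.1 0.8 0.01 0 0;0.1 0.8 0.01 0 0;0.1 0.8 0.01 0 0;0.1 0.8 0 0 0;0.1 0.8 0 0 0;0.1 0.7 0 0 0;0.1 0.5 0 0 0;0.1 0 0 0 0'; python3 -m jog '0.1 0 0 0 0'
python3 - <<'E'
from h import *
HSV['white']=[((0,0,80),(180,50,255))]
look([('white',16.),('green',20)])
goto(468.2,144.2,177,0)
E
```

```text
time_s: 36.0
position: [465.7, -115.3, 316.6]
tcp_rot: [-0.001, 0.708, 0.707, -0.0]
wrist_force: [-0.0, -0.8, -0.8]
width: 0.384
grip_force: 39.9
time_s: 36.8
position: [467.4, 145.4, 316.6]
tcp_rot: [-0.001, 0.706, 0.708, -0.001]
wrist_force: [0.5, -0.4, -0.1]
width: 0.38
grip_force: 39.9
time_s: 36.9
position: [467.7, 143.1, 317.0]
tcp_rot: [-0.001, 0.707, 0.707, -0.001]
wrist_force: [0.3, -0.2, -0.5]
width: 0.384
grip_force: 39.9
white [327.  58.] 297 zt 151.3 ext [465.8 242.6] [478.4 255.6] circ [472.2 249.1   4.8] fixed r [457.7 254.5]
white [319. 177.] 14885 zt 262.8 ext [445.4 126.5] [488.7 159.2] circ [467.3 143.2  15.7] fixed r [467.3 143.2]
white [532. 127.] 1617 zt 18.5 ext [656.3 184.5] [798.1 202.4] circ [  794.9 -2776.4  2971. ] fixed r [727.2 192.5]
white [442. 364.] 147 zt 9.1 ext [ 642.9 -186.4] [ 680.2 -159.5] circ [ 582.9 -272.9  128.9] fixed r [ 653.8 -179.7]
green [321. 179.] 1328 zt 108.3 ext [447.9 129. ] [488.7 164.9] circ [468.1 144.4  19.9] fixed r [468.1 144.3]
pos [467.9 142.6 317.2] yaw -0.001 tilt 0.002 shift [0.03 0.01 2.8 ] turn -0.0
```

```bash
python3 -m jog '0.1 0.025 0.015 0.6 0;0.1 0 0 0.6 0;0.1 0 0 0.6 0;0.1 0 0 0.4 0;0.1 0 0 0.3 0;0.1 0 0 0.17 0;0.1 0 0 0.1 0;0.1 0 0 0 0'
python3 -m jog '0.6 0 0 0 0;0.6 0 0 0 0;0.6 0 0 0 0;0.6 0 0 -0.4 0;0.6 0 0 -0.6 0;0.6 0 0 -0.7 0;0.6 0 0 -0.7 0;0.6 0 0 -0.5 0'
python3 - <<'E'
from h import *
HSV['white']=[((0,0,80),(180,50,255))]
look([('green',20.),('yellow',25.),('white',16.),('blue',29.),('red',34.),('black',9)],'w6')
goto(609,230,225,1.43)
E
```

```text
time_s: 37.75
position: [469.3, 143.5, 180.5]
tcp_rot: [0.0, 0.708, 0.706, 0.0]
wrist_force: [0.0, -0.5, -0.3]
width: 0.378
grip_force: 39.9
time_s: 38.55
position: [469.5, 144.3, 327.5]
tcp_rot: [0.001, 0.707, 0.707, 0.001]
wrist_force: [-0.5, 0.7, -0.3]
width: 0.6
grip_force: 0.0
green [316. 171.] 312 zt 109.1 ext [448.1 132.6] [488.4 164.8] circ [468.2 144.5  19.9] fixed r [468.2 144.4]
yellow [447.  82.] 7351 zt 145.5 ext [459.8 206.8] [693.6 261.7] circ [ -81249.8 -557033.   563242.6] fixed r [559.2 227.9]
yellow [324. 169.] 330 zt 94.2 ext [444.8 122.3] [493.6 167.7] circ [469.1 143.1  24.5] fixed r [469.  142.7]
white [323.  62.] 265 zt 151.5 ext [466.2 242.6] [478.7 255.5] circ [472.2 249.2   4.8] fixed r [487.5 247.1]
white [316. 166.] 13261 zt 68.6 ext [456.8 130.3] [480.7 153. ] circ [468.8 139.    7.5] fixed r [468.5 153.1]
white [522. 128.] 1491 zt 18.6 ext [656.2 185. ] [798.  202.2] circ [  759.5 -1675.6  1869.9] fixed r [726.  191.1]
white [249. 250.] 421 zt 295.9 ext [437.4 150.7] [442.2 155.5] circ [35653.6 33944.2 48803.4] fixed r [428.8 142.7]
white [390. 250.] 41
[... 485 characters left out ...]
circ [468.3 144.   33.5] fixed r [468.3 143.5]
black [511.  85.] 1139 zt 185.1 ext [602.1 222. ] [617.9 237.5] circ [609.6 230.    5.9] fixed r [613.3 226.2]
black [187. 305.] 9078 zt 328.3 ext [407.9 132.5] [451.1 161.5] circ [433.9 146.5  18.5] fixed r [427.8 152.8]
black [452. 304.] 8920 zt 328.2 ext [487.4 132.5] [530.1 161.5] circ [504.5 146.4  18.5] fixed r [510.2 153.6]
black [285. 324.] 192 zt 329.9 ext [454.1 153. ] [467.2 154.7] circ [ 4.575e+02 -4.000e-01  1.542e+02] fixed r [460.1 162.2]
black [355. 324.] 187 zt 329.9 ext [471.8 152.8] [484.5 154.5] circ [ -162.8 54892.6 54742.6] fixed r [478.7 145.3]
pos [470.7 144.5 331.1] yaw -0.001 tilt 0.008 shift [1.71 2.75 2.15] turn -1.82
```

View pics/w6.png

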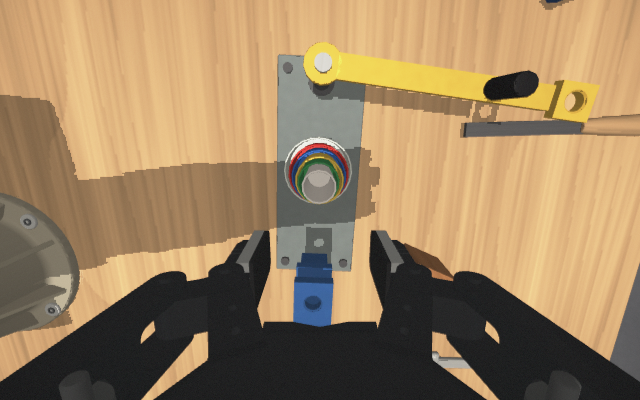

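Everything looks nested: the rims are concentric around (318,175), with white on top. I check the white rim height while moving to the knob.

```bash
python3 - <<'E'
import numpy as np
W=np.load('last.npz')['W'].reshape(-1,3); m=(np.hypot(W[:,0]-468.3,W[:,1]-144)<25)&(W[:,2]>112)&(W[:,2]<140); P=W[m]; print(len(P),np.percentile(P[:,2],[50,90,97,100]),P[P[:,2]>119][:,:2].min(0),P[P[:,2]>119][:,:2].max(0))
E
python3 -m jog '0.4 0 0 0 -0.18;0.4 0 0 0 -0.18;0.4 0 0 0 -0.18;0.4 0 0 0 -0.18;0.4 0 0 0 -0.18;0.4 0 0 0 -0.18;0.4 0 0 0 -0.18;0.4 0 0 0 -0.18'; python3 -m jog '0.4 0 0 0 -0.18;0.4 0 0 0 -0.18;0.4 0 0 0 -0.02;0.4 0 0 0 0';  python3 -c "
from h import *
goto(609.7,230,225,1.43)"
```

```text
363 [122.52125994 124.06386811 124.57739019 125.16789921] [452.92533068 126.68323227] [484.58255634 159.74318693]
time_s: 39.4
position: [469.1, 144.2, 324.7]
tcp_rot: [0.0, 0.216, 0.976, -0.0]
wrist_force: [0.2, 0.4, 1.4]
width: 0.4
grip_force: 0.0
time_s: 39.8
position: [469.1, 144.2, 324.8]
tcp_rot: [-0.0, 0.073, 0.997, -0.0]
wrist_force: [-0.2, 0.7, 0.4]
width: 0.399
grip_force: 0.0
pos [469.1 144.2 324.8] yaw 1.426 tilt 0.0 shift [-2.53  2.1   2.  ] turn -0.01
```

```bash
python3 -m jog '0.4 -0.6 0.5 0 0;0.4 -0.6 0.5 0 0;0.4 -0.6 0.5 0 0;0.4 -0.5 0.4 0 0;0.4 -0.23 0.2 0 0;0.4 0 0 0 0'; python3 -m jog '0.4 0 0 0.5 0;0.4 0 0 0.6 0;0.4 0 0 0.6 0;0.4 0 0 0.3 0;0.28 0 0 0 0;0.28 0 0 0 0;0.28 0 0 0 0'; python3 -c "
from h import *
goto(609.7,230,225,1.43)"
```

```text
time_s: 40.4
position: [610.6, 231.1, 323.4]
tcp_rot: [-0.0, 0.072, 0.997, -0.0]
wrist_force: [-0.8, -0.3, 0.4]
width: 0.393
grip_force: 0.0
time_s: 41.1
position: [609.7, 230.2, 226.8]
tcp_rot: [0.001, 0.072, 0.997, 0.0]
wrist_force: [0.1, -0.1, 1.1]
width: 0.283
grip_force: 0.0
pos [609.7 230.2 226.8] yaw 1.428 tilt 0.003 shift [ 0.   -0.    0.04] turn -0.0
```

```bash
python3 -m jog '0.28 0.024 -0.363 0 0.1655;0.28 0.024 -0.363 0 0.1655;0.28 0.024 -0.363 0 0.1655;0.28 0.024 -0.363 0 0.1655;0.28 0.024 -0.363 0 0.1655;0.28 0.024 -0.363 0 0.1655;0.28 0.024 -0.363 0 0.1655;0.28 0 0 0 0'; python3 -c "
from h import *
goto(472.2+140*np.sin(.52),249.3-140*np.cos(.52),225,.52); goto(466.2,109.4,225,-.043)"
```

```text
time_s: 41.9
position: [539.1, 127.7, 226.7]
tcp_rot: [0.001, 0.503, 0.864, 0.0]
wrist_force: [0.7, -0.2, -0.5]
width: 0.278
grip_force: 0.0
pos [539.1 127.7 226.7] yaw 0.516 tilt 0.002 shift [-0.02  0.05  0.03] turn -0.0
pos [539.1 127.7 226.7] yaw 0.516 tilt 0.002 shift [ 0.4  -1.45  0.03] turn 0.71
```

```bash
python3 -m jog '0.28 0.024 -0.363 0 0.1655;0.28 0.024 -0.363 0 0.1655;0.28 0.024 -0.363 0 0.1655;0.28 0.024 -0.33 0 0.1655;0.28 0.004 -0.12 0 0.05;0.28 0 -0.08 0 0;0.28 0 0 0 0'; python3 - <<'E'
from h import *
goto(466.2,109.4,225,-.043); goto(466.2,109.4,225,-.043)
for n in ['scene','side']:
    p,W,d=grab(n)
    for c in ['yellow','black']:
        for ce,P,m in blobs(p,W,d,c,40,(400,650,0,280,125,195)):
            T=P[P[:,2]>(180 if c=='black' else 140)]
            if len(T)>10: print(n,c,len(T),T.mean(0).round(1),T.min(0).round(1),T.max(0).round(1),T[T[:,1]<120].mean(0).round(1))
E
```

```text
time_s: 42.6
position: [463.1, 111.0, 226.1]
tcp_rot: [0.001, 0.72, 0.694, 0.001]
wrist_force: [1.5, -0.0, 2.1]
width: 0.277
grip_force: 0.8
pos [463.1 111.  226.1] yaw -0.038 tilt 0.003 shift [-0.03  0.06  0.02] turn 0.01
pos [463.1 111.  226.1] yaw -0.038 tilt 0.003 shift [-0.03  0.06  0.02] turn 0.01
scene yellow 298 [472.3 176.4 144.9] [456.6  57.9 140.1] [489.9 267.7 150.2] [470.3  85.9 144.4]
scene black 27 [454.2 112.  186.3] [446.6 100.9 180.9] [470.  123.  194.7] [454.2 111.6 186.4]
side yellow 328 [470.3 195.  143.6] [458.3 110.9 140.3] [486.4 266.7 149.5] [467.3 116.9 142.6]
side black 27 [468.1 112.8 183.6] [460.3 103.6 180.6] [475.9 120.9 191.1] [468.2 111.9 183.7]
```

```bash
python3 -m jog '0.28 0 -0.06 0 0;0.28 0 -0.06 0 0;0.28 0 0 0 0'; python3 -m jog '0.28 0 -0.05 0 0;0.28 0 0 0 0'
```

```text
time_s: 43.0
position: [462.2, 111.0, 226.0]
tcp_rot: [0.004, 0.721, 0.693, 0.005]
wrist_force: [18.6, 0.2, -10.9]
width: 0.283
grip_force: 9.3
time_s: 43.2
position: [461.9, 111.0, 226.3]
tcp_rot: [0.006, 0.721, 0.693, 0.006]
wrist_force: [26.0, -1.0, -14.4]
width: 0.283
grip_force: 12.5
```

```bash
python3 -m jog '0.28 0 0.12 0 0;0.5 0 0.05 0 0;0.5 0 0 0 0;0.5 0 0 -0.5 0;0.5 0 0 -0.6 0;0.5 0 0 -0.6 0;0.5 -0.4 0.4 -0.3 0;0.5 -0.6 0.4 0 0';python3 -m jog '0.5 -0.6 0.5 0 -0.05;0.5 0 0 0 0;0.5 0 0 0 0'
python3 - <<'E'
from h import *
np.set_printoptions(precision=1,suppress=True)
goto(606,-6,250,0)
p,W,d=grab('wrist'); cv2.imwrite('pics/w7.png',p[:,:,::-1]); np.savez('w7.npz',p=p,W=W,d=d)
ok=(d>0)
for nm,m in [('fork',(W[...,2]>155)&(W[...,2]<163)&(mask(p,'blue')>0)),('bar',(W[...,2]>140)&(W[...,2]<150)&(mask(p,'yellow')>0)&(W[...,1]<200)),('knob',(W[...,2]>182)&(W[...,2]<188)&(mask(p,'black')>0)),('pin',(mask(p,'red')>0)&(W[...,2]>84)&(W[...,2]<92)&(W[...,0]>580)&(W[...,0]<640))]:
    P=W[m&ok]; print(nm,len(P),np.median(P,0),np.percentile(P,1,0),np.percentile(P,99,0), circ(P,12.) if nm=='pin' else '')
E
```

```text
time_s: 44.0
position: [500.2, 59.9, 327.7]
tcp_rot: [0.001, 0.72, 0.694, 0.001]
wrist_force: [0.1, 1.3, -0.1]
width: 0.499
grip_force: 0.0
time_s: 44.3
position: [523.0, 27.7, 324.1]
tcp_rot: [-0.001, 0.708, 0.706, -0.001]
wrist_force: [-1.2, -0.3, -0.8]
width: 0.499
grip_force: 0.0
pos [523.   27.7 324.1] yaw -0.003 tilt 0.003 shift [-0.7  1.7  1.5] turn -0.0
fork 2602 [463.   32.2 158.4] [445.6   5.4 156.4] [480.9  61.4 159.9] 
bar 3535 [467.6 131.  144.4] [455.1  48.1 140.8] [478.3 175.6 146.1] 
knob 243 [463.7 108.8 184.3] [458.8 101.6 182.2] [474.5 117.6 186. ] 
pin 342 [606.5  -6.6  86.4] [595.9 -18.1  84.2] [617.8   3.9  88.2] [602.6 -10. ]
```

View pics/w7.png

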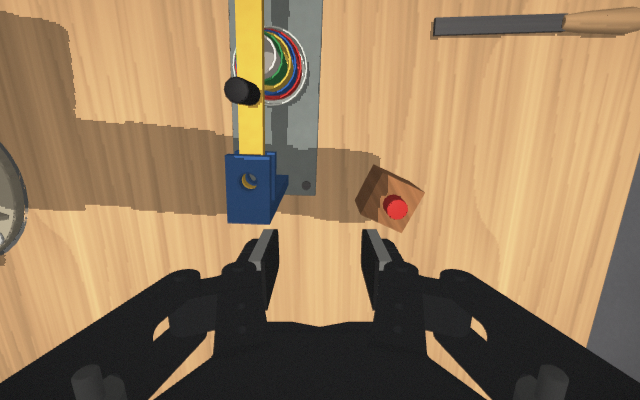

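The wrist view shows the bar home with its yellow lug visible in the fork hole (250,181) and the pin head at (397,209). I measure the hole from an enlarged crop.

```bash
python3 - <<'E'
from h import *
z=np.load('w7.npz'); p,W,d=z['p'],z['W'],z['d']
c=p[145:230,215:295,::-1]; cv2.imwrite('pics/c7.png',cv2.resize(c,None,fx=7,fy=7,interpolation=cv2.INTER_NEAREST))
g=cv2.cvtColor(p,cv2.COLOR_RGB2GRAY); print(g[168:196,236:266])
E
```

```text
[[ 65  63  65  63  64  66  65  65  63  64  64  65  62  64  66  64  63  65
   65  63  62  63  64  62  64  65  61  64  64  65]
 [ 64  65  65  65  65  64  65  63  64  63  65  62  66  63  66  66  63  64
   65  63  63  65  64  62  64  65  63  64  63  62]
 [ 63  64  61  63  63  63  66  65  63  66  64  65  65  64  65  67  66  64
   62  63  64  64  63  62  63  64  64  64  65  63]
 [ 64  64  65  63  64  60  64  64  64  63  63  63  64  64  64  65  63  64
   63  63  62  62  64  62  62  63  61  63  63  63]
 [ 63  65  64  63  62  62  62  62  59  61  57  56  56  60  61  63  64  65
   63  63  63  64  62  63  64  62  64  64  64  63]
 [ 64  65  64  64  63  61  58  59  61  65  58  55  52  59  61  61  62  62
   63  65  62  64  62  64  64  62  63  62  65  63]
 [ 64  65  64  65  59  56  54  67  78  82  59  50  47  68  80  71  61  60
   62  62  63  62  65  63  65  63  62  64  63  61]
 [ 64  65  63  59  56  57  53  82  94  72  59  51  49  64  87  88  80  71
   60  60  63  66  63  64  63  63  63  63  63  63]
 [ 63  64  60  57  56  47  73  92  95  73  59  53  48  49  83  88  90  90
   71  58  64  61  63  64 
[... 1700 characters left out ...]
 51  52  51  53  56  60
   63  62  64  64  65  64  63  63  65  64  65  65]
 [ 63  64  63  65  65  65  60  60  61  62  61  60  56  58  59  60  60  61
   63  64  62  65  64  63  64  63  64  63  63  66]
 [ 65  66  65  64  65  62  63  63  62  60  61  61  60  59  60  62  62  61
   64  62  66  63  63  65  63  62  65  63  64  65]
 [ 64  64  65  63  66  63  64  63  65  63  64  63  61  62  63  62  63  65
   64  64  66  63  65  66  62  64  64  64  63  65]
 [ 63  65  64  63  64  65  63  64  64  63  61  63  62  65  63  64  63  62
   61  63  64  63  63  64  63  64  65  63  65  66]
 [ 65  62  64  64  62  63  63  65  63  62  65  63  63  62  64  63  61  63
   63  64  63  64  62  63  62  64  62  65  65  64]]
```

View pics/c7.png

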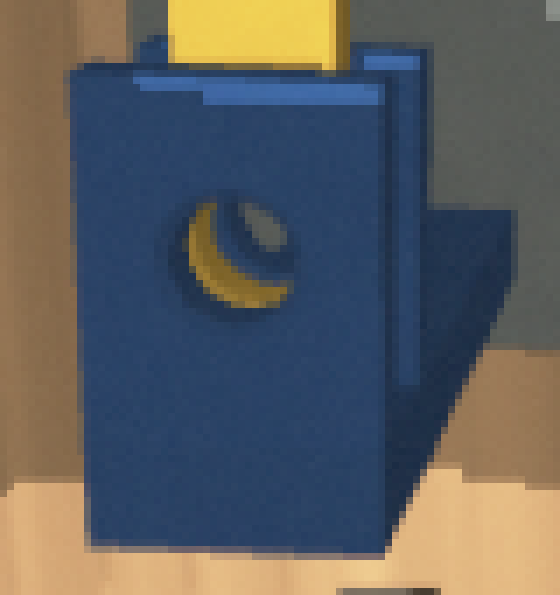

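```bash
python3 - <<'E'
from h import *
z=np.load('w7.npz'); p,W,d=z['p'],z['W'],z['d']
g=cv2.cvtColor(p,cv2.COLOR_RGB2GRAY).astype(int)
roi=np.zeros_like(g,bool); roi[165:198,232:264]=1
m=roi&(abs(g-63.5)>5); P=W[m]
n,l,st,ce=cv2.connectedComponentsWithStats(m.astype(np.uint8)); i=1+st[1:,4].argmax(); 
c=max(cv2.findContours((l==i).astype(np.uint8),0,1)[0],key=len); (e,ax,_)=cv2.fitEllipse(cv2.convexHull(c)); print(e,ax,cv2.minEnclosingCircle(c))
C=bot.get_calibration('wrist');T=C['tool_from_camera'];R0,p0=pose()
# pose solved from stored W: use present pose (arm has not moved)
for u,v in [e,(247.2,181.6)]:
    r=R0@T[:3,:3]@np.array([(u-C['cx'])/C['fx'],(v-C['cy'])/C['fy'],1]); o=R0@T[:3,3]+p0
    print(o+r*(158.4-o[2])/r[2])
goto(606.8,-7,250,0)
E
```

```text
(247.1690216064453, 181.36077880859375) (18.36410140991211, 20.588687896728516) ((247.0, 181.5), 10.30786418914795)
[462.56141899  41.07946437 158.4       ]
[462.57373382  40.87853008 158.4       ]
pos [522.6  28.4 324.3] yaw -0.002 tilt 0.002 shift [-0.7   1.69  1.48] turn -0.0
```

```bash
python3 -m jog '0.5 -0.35 0.5 0.4 0;0.5 -0.35 0.6 0.5 0;0.5 0 0.59 0.58 0;0.5 0 0 0 0;0.5 0 0 0 0;0.5 0 0 0 0'
python3 - <<'E'
from h import *
HSV['red']=[((0,120,40),(8,255,255)),((172,120,40),(180,255,255))]
look([('red',12.)]); goto(606.8,-7,138,0)
z=np.load('last.npz');W=z['W'];m=(mask(z['p'],'red')>0)&(W[...,2]>84)&(W[...,2]<90)&(abs(W[...,0]-607)<20)&(abs(W[...,1]+7)<20)
c=max(cv2.findContours(m.astype(np.uint8),0,1)[0],key=len);P=W[c[:,0,1],c[:,0,0]];print(circ(P),len(P),P[:,2].mean())
E
```

```text
time_s: 44.95
position: [607.2, -5.9, 252.1]
tcp_rot: [0.0, 0.707, 0.707, 0.0]
wrist_force: [0.5, -0.1, -0.6]
width: 0.5
grip_force: 0.0
red [173.  34.] 1233 zt 63.7 ext [443.9 109.2] [503.2 144.8] circ [468.9 143.6  33.6] fixed r [481.  124.1]
red [320. 195.] 729 zt 87.3 ext [596.3 -17.8] [618.1   3.8] circ [607.   -6.8   8.1] fixed r [606.7 -12. ]
pos [607.5  -6.1 252.6] yaw -0.0 tilt 0.002 shift [-0.02 -0.02  2.29] turn -0.0
[606.94415524  -6.92089687  11.22437695] 78 85.68143549283693
```

```bash
python3 -m jog '0.5 -0.015 -0.01 0.6 0;0.5 0 0 0.6 0;0.5 0 0 0.5 0;0.5 0 0 0.35 0;0.5 0 0 0.2 0;0.5 0 0 0.02 0;0.5 0 0 0 0' 60; python3 -m jog '0.1 0 0 0 0;0.1 0 0 0 0;0.1 0 0 0 0;0.1 0 0 0 0;0.1 0 0 0 0;0.1 0 0 0 0'; python3 -m jog '0.1 0 0 -0.3 0;0.1 0 0 -0.5 0;0.1 0 0 -0.6 0;0.1 0 0 -0.6 0;0.1 0 0 -0.6 0;0.1 0 0 0 0;0.1 0 0 0 0'
python3 - <<'E'
from h import *
HSV['red']=[((0,120,40),(8,255,255)),((172,120,40),(180,255,255))]
look([('red',12.)],'w8'); goto(463,40.5,250,0)
for n in ['scene','side']:
    p,W,d=grab(n)
    for ce,P,m in blobs(p,W,d,'red',15,(580,640,-30,20,60,250)):print(n,ce.round(),P.min(0).round(),P.max(0).round())
E
```

```text
time_s: 45.7
position: [607.9, -7.6, 138.8]
tcp_rot: [0.001, 0.708, 0.707, 0.001]
wrist_force: [0.9, 0.3, -0.5]
width: 0.498
grip_force: 0.0
time_s: 46.3
position: [608.5, -7.8, 139.3]
tcp_rot: [0.001, 0.708, 0.707, 0.001]
wrist_force: [-1.2, -0.1, 7.1]
width: 0.259
grip_force: 58.6
time_s: 47.0
position: [608.0, -7.8, 268.4]
tcp_rot: [0.001, 0.708, 0.707, 0.001]
wrist_force: [-0.2, 0.3, -1.3]
width: 0.256
grip_force: 58.8
red [181.  35.] 1122 zt 63.7 ext [444.1 109. ] [503.  148.1] circ [468.9 143.4  33.6] fixed r [481.2 124.2]
red [320. 251.] 2431 zt 216.2 ext [597.3 -17.6] [618.3   4.2] circ [607.8  -6.3   8.1] fixed r [603.5  -9.8]
pos [607.4  -7.7 267.1] yaw -0.002 tilt 0.0 shift [ 0.96 -2.89  0.34] turn -0.0
scene [316. 183.] [597. -13. 190.] [621.   8. 217.]
side [311. 175.] [596. -13. 189.] [618.   9. 225.]
```

View pics/w8.png

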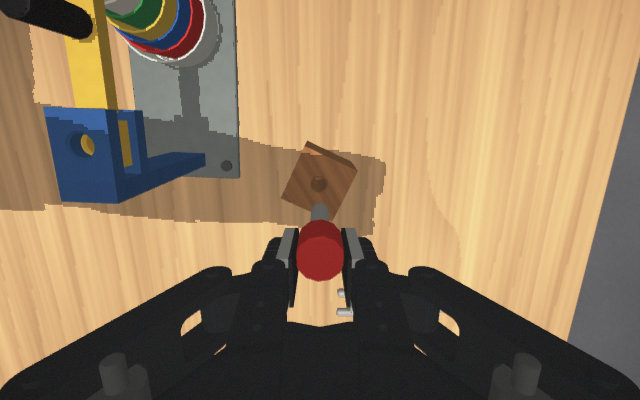

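The pin is gripped upright: head at (320,252), shank showing at (320,212). I move over the fork.

```bash
python3 -m jog '0.1 0 0 -0.4 0;0.1 0 0 -0.35 0;0.1 0.13 -0.4 0 0;0.1 0.2 -0.6 0 0;0.1 0.2 -0.6 0 0;0.1 0.2 -0.6 0 0;0.1 0.15 -0.45 0 0;0.1 0.05 -0.24 0 0'; python3 -m jog '0.1 0 0 0 0;0.1 0 0 0 0;0.1 0 0 0 0'
python3 - <<'E'
from h import *
HSV['red']=[((0,120,40),(8,255,255)),((172,120,40),(180,255,255))]
ps=[]
goto(463,40,290,0)
look([('red',12.)]); 
z=np.load('last.npz');p,W,d=z['p'],z['W'],z['d']
m=(abs(W[...,2]-158.5)<3)&(d>0)&(mask(p,'blue')>0); P=W[m];print('fork',len(P),np.percentile(P,.5,0).round(1),np.percentile(P,99.5,0).round(1))
vs,us=np.where(m);print(us.min(),us.max(),vs.min(),vs.max())
cv2.imwrite('pics/c9.png',cv2.resize(p[100:300,220:420,::-1],None,fx=3,fy=3,interpolation=cv2.INTER_NEAREST))
E
```

```text
time_s: 47.95
position: [460.7, 39.7, 303.9]
tcp_rot: [-0.001, 0.707, 0.707, -0.001]
wrist_force: [0.7, -0.0, 1.0]
width: 0.252
grip_force: 59.0
time_s: 48.25
position: [464.3, 38.6, 304.7]
tcp_rot: [0.0, 0.708, 0.706, 0.0]
wrist_force: [-0.4, -0.5, -0.5]
width: 0.257
grip_force: 59.0
pos [464.3  38.6 304.7] yaw -0.002 tilt 0.0 shift [ 0.03 -0.03  0.29] turn -0.0
red [297.  76.] 246 zt 64.3 ext [434.  114.6] [454.2 175. ] circ [468.6 143.9  33.9] fixed r [445. 145.]
red [350.  78.] 193 zt 64.2 ext [482.9 113.6] [502.3 173.2] circ [468.  144.1  33.9] fixed r [491.4 141.1]
red [320. 251.] 2424 zt 252.6 ext [453.5  28.9] [474.4  50.5] circ [463.9  40.1   8.1] fixed r [460.4  35.9]
fork 1778 [445.7  19.  156.1] [480.9  62.1 160.2]
295 342 172 230
```

View pics/c9.png

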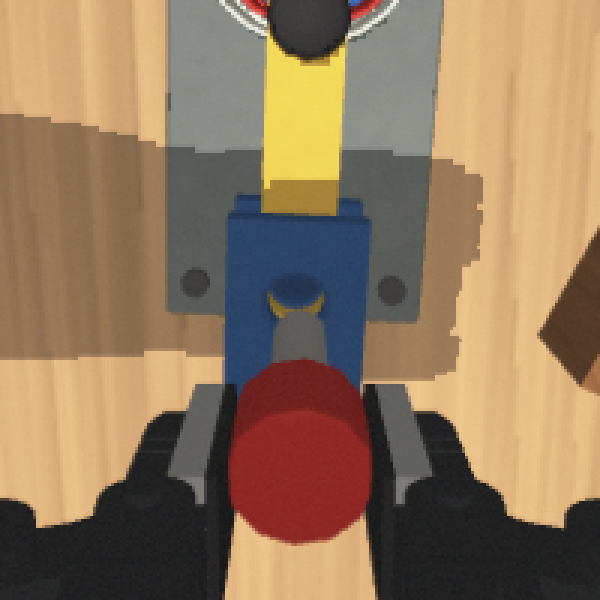

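```bash
python3 - <<'E'
from h import *
z=np.load('last.npz');p=z['p'];C=bot.get_calibration('wrist');T=C['tool_from_camera'];R0,p0=pose()
g=cv2.cvtColor(p,cv2.COLOR_RGB2GRAY);print(g[168:176,318:322].mean(1).round(),g[184:202,316:322].mean(1).round());print(g[194:202,300:338])
for u,v in [(319,190.8),(309,199),(328.2,199),(319,172)]:
    r=R0@T[:3,:3]@np.array([(u-C['cx'])/C['fx'],(v-C['cy'])/C['fy'],1]); o=R0@T[:3,3]+p0
    print((o+r*(158.2-o[2])/r[2]).round(1))
goto(463,40,233,0)
E
```

```text
[132. 131. 126.  87.  52.  56.  66.  66.] [65. 64. 66. 66. 66. 64. 64. 57. 53. 52. 50. 50. 50. 50. 53. 52. 56. 64.]
[[ 66  65  65  64  63  66  66  65  65  64  58  57  53  52  50  52  49  50
   51  51  50  51  52  50  52  57  56  58  66  66  66  65  66  64  66  64
   67  64]
 [ 66  66  67  65  65  66  66  66  64  60  56  54  51  52  50  48  50  48
   51  52  51  51  50  49  49  52  56  57  64  65  64  65  67  64  64  64
   64  62]
 [ 67  68  68  64  66  67  65  64  60  62  62  53  52  52  50  52  49  50
   48  48  51  52  50  50  49  51  57  60  62  64  64  64  64  63  65  65
   66  65]
 [ 64  67  65  67  66  67  66  62  60  71  68  61  51  52  48  51  52  51
   49  49  51  50  51  50  52  54  61  71  58  63  65  64  61  66  67  64
   65  63]
 [ 67  64  66  67  68  66  65  59  58  84  83  63  56  51  53  50  53  54
   51  54  51  53  50  52  56  62  75  81  61  59  64  64  63  65  65  65
   64  64]
 [ 66  66  67  67  66  67  67  60  59  74 100  72  63  60  56  54  53  54
   53  51  51  52  52  57  61  68  94  88  62  60  66  65  64  68  64  65
   65  64]
 [ 65  64  63  65  67  66  65  59  57  71 102  96  76  66  62  60  59  55
   56  55  56  57  62  63  68  86 101  89  61  60  66  66  67  65  66  63
   62  67]
 [ 65  65  65  66  65  65  64  61  58  49 109 103 105  85  71  67  63  62
   62  64  61  69  68  75  88 104 103  69  57  59  63  63  65  64  65  65
   64  64]]
[463.5  48.1 158.2]
[455.9  41.6 158.2]
[470.5  41.6 158.2]
[463.6  62.6 158.2]
pos [464.2  38.6 304.7] yaw -0.002 tilt 0.0 shift [ 0.03 -0.02  1.43] turn -0.0
```

```bash
python3 -m jog '0.1 0.01 -0.02 0.1 0;0.1 0 0 0.2 0;0.1 0 0 0.15 0;0.1 0 0 0.1 0;0.1 0 0 0.05 0;0.1 0 0 0 0;0.1 0 0 0 0'; python3 -c "
from h import *
goto(463,40.5,233,0)"
```

```text
time_s: 49.0
position: [462.1, 39.5, 275.0]
tcp_rot: [0.0, 0.708, 0.707, 0.0]
wrist_force: [0.4, 0.9, -0.9]
width: 0.254
grip_force: 59.0
pos [462.1  39.5 275. ] yaw -0.002 tilt 0.0 shift [0.02 0.02 0.84] turn -0.0
```

```bash
python3 -m jog '0.1 0 0 0.1 0;0.1 0 0 0.1 0;0.1 0 0 0.1 0;0.1 0 0 0.1 0;0.1 0 0 0 0'; python3 -c "
from h import *
goto(463,40.5,233,0)"
```

```text
time_s: 49.5
position: [461.9, 39.5, 254.0]
tcp_rot: [-0.0, 0.708, 0.707, -0.0]
wrist_force: [-0.3, -0.3, 0.3]
width: 0.253
grip_force: 58.9
pos [461.9  39.5 254. ] yaw -0.002 tilt 0.001 shift [0.02 0.02 0.42] turn -0.0
```

```bash
python3 -m jog '0.1 0 0 0.1 0;0.1 0 0 0.1 0;0.1 0 0 0.1 0;0.1 0 0 0.08 0;0.1 0 0 0.04 0;0.1 0 0 0 0'; python3 -c "
from h import *
goto(463,40.5,233,0)"
```

```text
time_s: 50.1
position: [461.9, 39.5, 235.2]
tcp_rot: [0.0, 0.708, 0.707, 0.0]
wrist_force: [-4.2, 0.1, 11.2]
width: 0.257
grip_force: 60.4
pos [461.9  39.5 235.2] yaw -0.002 tilt 0.001 shift [0.02 0.02 0.04] turn -0.0
```

```bash
python3 -m jog '0.6 0 0 0 0;0.6 0 0 0 0;0.6 0 0 0 0;0.6 0 0 -0.4 0;0.6 0 0 -0.6 0;0.6 0.4 0 -0.6 0;0.6 0 0 0 0;0.6 0 0 0 0'
python3 - <<'E'
from h import *
HSV['red']=[((0,120,40),(8,255,255)),((172,120,40),(180,255,255))]
look([('red',12.)]); goto(463,40.5,233,0)
pots('end',('red',))
z=np.load('last.npz'); cv2.imwrite('pics/c10.png',cv2.resize(z['p'][:330,200:460,::-1],None,fx=1.8,fy=1.8))
E
```

```text
time_s: 50.9
position: [462.5, 59.7, 314.1]
tcp_rot: [0.001, 0.707, 0.707, 0.0]
wrist_force: [0.2, -0.7, -0.6]
width: 0.602
grip_force: 0.0
red [300.  96.] 237 zt 64.3 ext [434.  113.7] [455.3 175.6] circ [468.4 143.8  33.6] fixed r [445.3 146.6]
red [351.  98.] 171 zt 64.3 ext [482.7 113.6] [502.5 173.6] circ [468.2 143.9  33.7] fixed r [491.5 143.5]
red [319. 229.] 959 zt 183.1 ext [450.9  29.9] [472.3  51.4] circ [461.7  40.9   8.2] fixed r [459.7  36.2]
pos [462.   59.5 313.2] yaw -0.001 tilt 0.001 shift [-0.38  0.02  1.6 ] turn -0.0
scene red [360. 181.] 66 185.2 circ [463.3  44.    8.1]
scene red [378. 232.] 117 65.0 circ [469.9 145.4  33.2]
side red [364. 197.] 91 182.9 circ [461.9  45.1   7.7]
side red [349. 259.] 52 62.6 circ [458.1 144.4  44.1]
side red [368. 261.] 68 63.0 circ [476.6 143.   41.2]
```

View pics/c10.png

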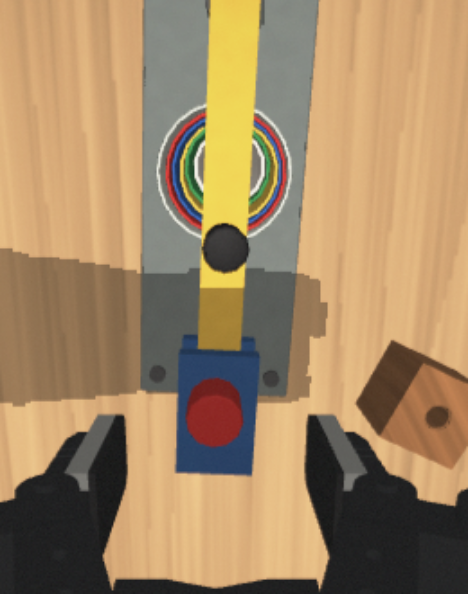

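The pin head sits flat on the fork (pixel (215,412) in the crop), with its top at 182–183 mm against 182 mm when seated. The bar is over the five concentric pots and the gripper is clear.

```bash
python3 -c "
from rig import bot
print(bot.job_done())"
```

```text
the job is handed in; nothing more can be done
None
```

I nested all five pots in order in the fixed pot, swung the bar home, seated the pin and handed the job in at about 51 s; hand-in returned no verdict, but my last camera check showed pots, bar and pin in place.

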